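# Load the orbital shaker: each flask in the clamp of its size

## Robot

A 6-joint arm with a two-finger parallel gripper is mounted at the origin on the work surface. World frame = base frame: x ahead of the robot, y to its left, z up, the work surface at z = 0. Lengths are in m, angles in rad, forces in N, time in s.
With the tool pointing down it reaches from about 0.35 to 0.775 m from the base axis. Payload 7.3 kg.
Tool frame: the origin (TCP) lies midway between the tips of the shut fingers; the grasp point (between the pads) lies 19 mm behind it; z points along the fingers, y is the direction in which the jaws open and shut (so a half turn about z gives the same grasp; the last joint's range is limited). The gripper opens to 92 mm and grips with 3 to 60 N. Pads are 19 mm wide; open, the fingers measure 130 mm over their backs; the gripper's body (75 mm by 190 mm) begins 47 mm behind the grasp point.
Start: joints at [-1.279, 0.342, 1.524, -0, 1.275, -0.146], TCP at [0.223, -0.475, 0.227] pointing down, gripper open.
Joint ranges: [-2.53, 2.53], [-0.77, 2.02], [0.04, 2.7], [-1, 4.14], [0.28, 2.66], [-3.11, 3.11]. Speed limits (rad/s): [2.57, 2.57, 3.14, 3.14, 3.14, 3.14].

## Interface

Orientations are given as [roll, pitch, yaw] about the fixed x, y, z axes, in that order (R = Rz(yaw) Ry(pitch) Rx(roll)).
In Python, from cell import status, eyes, job gives the robot as it stands.
- The arm moves only by the tool jog_arm, never from a script. Its argument "series" is a list of rows, each a list of 3 entries, a list of its own where there are three numbers: the gripper command: -1 is shut, 1 is fully open, values between are in proportion, then the shift along the tool's x, y, z in m, then the turn, a rotation vector about the tool's x, y, z in rad. In form: [[grip, [x, y, z], [ax, ay, az]], ...]. A call has 1 to 12 rows; each row is the pose to reach, as a shift and turn from the pose commanded when the call began, along the tool's axes at that moment; what a row does not reach only later rows make up. A row lasts 1/12 s, in which the tool goes at most 41.7 mm and 7.16 degrees, less where a joint would pass 70% of its speed; a pose out of reach is approached as far as the arm can. A call with a gripper value outside its range is refused whole. The fingers move at their own pace and stop on an object; "squeeze" is the grip in N (left out, the last holds). Time passes only in rows, so rows that repeat a pose let the fingers close. It gives the time, the measured TCP pose, the force and the opening at its end, in the units of the state.
- status.observe(): the state, without advancing time (a new reading comes with each control period).
- eyes.read_camera(name): name is "side" or "top"; returns a dict with "img" (384x512x3 uint8, red, green, blue), "range_z" (384x512 float32, m along the optical axis (not along the pixel's ray), 0 where there is no reading), "camera_matrix" (3x3 intrinsics, pixels), "T" (4x4, takes a point from camera to world coordinates). Camera axes: x right, y down, z forward; pixel columns grow to the right and rows downward; lengths in m; the calibration is good to about 2 mm. A picture is of the moment at which its call begins.
- job.hand_in(): hands the job in, once; it reports no verdict.
The state is a dict: "time": time; "qpos": joint angles; "qvel": joint speeds; "joint_efforts": joint torques, N m; "tool_pos": TCP position; "tool_rot": TCP orientation; "contact_force": force on the tool from outside, world axes, zero at the start; "torque": the same for the moment, N m; "opening": finger opening in m.
Only numpy, scipy, OpenCV 4.12 (cv2) and the standard library are available. Lean on these libraries where they do the work, as an engineer would, in place of code of your own. Each camera call takes 0.05 s, during which the arm holds its last target.

## Task

Load the orbital shaker: stand each of the three conical flasks in the round clamp of its own size and the square bottle in the square clamp, each upright and right down on the clamp's floor. It is glass, so do not drop or tip any of it, and leave the little beaker and the stack of dishes standing where they are.

Things in the scene. Friction and masses are not known exactly. Their poses are not given: they have to be found in the camera images.
- flask_small_mid (a point): The smallest conical (Erlenmeyer) flask: clear glass, empty, loose, upright. Base 51 mm across, 90 mm high in all; a round matt aluminium cap 30 mm across covers it from 60 to 90 mm above its foot (neck below the cap 22 mm across). About 55 g. Point on its axis, half-way up, 45 mm above its foot; z up. Take it by the cap from above.
- flask_medium_mid (a point): The middle-sized conical (Erlenmeyer) flask: clear glass, empty, loose, upright. Base 67 mm across, 118 mm high in all; a round matt aluminium cap 35 mm across covers it from 85 to 118 mm above its foot (neck below the cap 28 mm across). About 95 g. Point on its axis, half-way up, 59 mm above its foot; z up. Take it by the cap from above.
- flask_large_mid (a point): The largest conical (Erlenmeyer) flask: clear glass, empty, loose, upright. Base 85 mm across, 146 mm high in all; a round matt aluminium cap 41 mm across covers it from 110 to 146 mm above its foot (neck below the cap 34 mm across). About 160 g. Point on its axis, half-way up, 73 mm above its foot; z up. Take it by the cap from above.
- bottle_square_mid (a point): Square bottle: clear glass, empty, loose, upright. Base 60 x 60 mm, sides along its x and y, straight to 70 mm; 118 mm high in all. A round matt aluminium cap 40 mm across covers it from 86 to 118 mm above its foot. About 140 g. Point on its axis, half-way up, 59 mm above its foot; z up. Take it by the cap from above; it fits its clamp in any of four quarter turns.
- clamp_small: The smallest round steel clamp, fixed on the shaker, for the flask with 51 mm base. Origin on its axis at its underside, on the platform 95 mm above the bench; z up. Floor disc 4 mm thick; four legs (14 mm wide, at +x, -x, +y, -y) stand upright to 28 mm above the origin, 61 mm apart across, then flare outward by 10 mm, ending 41 mm up. The flask may be turned any way.
- clamp_medium: The middle-sized round steel clamp, fixed on the shaker, for the flask with 67 mm base. Origin on its axis at its underside, on the platform 95 mm above the bench; z up. Floor disc 4 mm thick; four legs (16 mm wide, at +x, -x, +y, -y) stand upright to 28 mm above the origin, 77 mm apart across, then flare outward by 10 mm, ending 41 mm up. The flask may be turned any way.
- clamp_large: The largest round steel clamp, fixed on the shaker, for the flask with 85 mm base. Origin on its axis at its underside, on the platform 95 mm above the bench; z up. Floor disc 4 mm thick; four legs (20 mm wide, at +x, -x, +y, -y) stand upright to 28 mm above the origin, 95 mm apart across, then flare outward by 10 mm, ending 41 mm up. The flask may be turned any way.
- clamp_square: Square steel clamp, fixed on the shaker, for the square bottle. Origin on its axis at its underside, on the platform 95 mm above the bench; z up; x, y square to its sides. Floor plate 4 mm thick; four legs (30 mm wide, one amid each side) stand upright to 28 mm above the origin, 70 mm apart across, then flare outward by 10 mm, ending 41 mm up. Turn the bottle parallel to it (within 0.2 rad).
- beaker_mid (a point): A small empty glass beaker, 42 mm across and 55 mm high, loose, standing on the bench among the flasks; not part of the job. The point is on its axis, half-way up.
- dishes_mid (a point): Two covered culture dishes stacked, 58 mm across and 28 mm high, loose, on the bench between the flasks and the shaker; not part of the job. The point is at the centre, half-way up.

How it is judged:
By the outcome, as a careful person would: the job done as asked, in the order asked, and still so for the second after the job is handed in, with the robot touching nothing.
It also fails if it takes over 112 s, if anything falls off the work surface, if the arm or the gripper's body presses on something with over 40 N, if the wrist force passes 120 N, or if a joint passes its speed limit or range.

## Working session

There is one attempt and no reset: what is moved stays moved. The work goes in short steps, Python scripts to look and compute and a tool call to move; the robot and the scene stay as the last step left them, time stands still between calls to the robot, and variables do not carry over. Pictures are saved under pics/ and viewed, and the job is handed in when it is done.

Besides the shell and the picture viewer there is one more tool, called after "Request:" in YAML: its name, and indented under it one key for each argument. jog_arm: Moves the arm, as the interface text tells. Its arguments: {"type":"object","properties":{"series":{"type":"array","items":{"type":"array"}},"squeeze":{"type":"number"}},"required":["series"]}

```bash
mkdir -p pics; ls
python3 - <<'E'
from cell import status, eyes, job
import cv2,numpy as np
for n in("side","top"):
    c=eyes.read_camera(n); cv2.imwrite(f"pics/{n}0.png",cv2.cvtColor(c["img"],cv2.COLOR_RGB2BGR)); np.savez(f"{n}0.npz",**c)
    print(n,c["camera_matrix"].round(1).tolist(),c["T"].round(3).tolist())
print(status.observe())
E
```

```text
pics
side [[470.7, 0.0, 255.7], [0.0, 470.7, 201.7], [0.0, 0.0, 1.0]] [[-0.938, -0.25, 0.241, 0.22], [-0.347, 0.702, -0.622, 0.787], [-0.014, -0.667, -0.745, 1.018], [0.0, 0.0, 0.0, 1.0]]
top [[366.0, 0.0, 259.1], [0.0, 366.0, 191.2], [0.0, 0.0, 1.0]] [[0.018, -0.99, 0.137, 0.414], [-1.0, -0.015, 0.024, 0.003], [-0.022, -0.138, -0.99, 0.949], [0.0, 0.0, 0.0, 1.0]]
{'time': 0.1, 'qpos': array([-1.27905628e+00,  3.42650788e-01,  1.52492459e+00, -3.23578842e-05,
        1.27534881e+00, -1.46003132e-01]), 'qvel': array([-6.43283526e-04, -2.05835088e-03, -2.08682602e-03,  1.72107483e-03,
       -8.71444336e-05, -1.42446792e-03]), 'joint_efforts': array([ 2.33865685e-03, -4.32003343e+01, -2.44695175e+01,  7.19865435e-02,
        5.26276580e-02, -4.56157215e-05]), 'tool_pos': array([ 0.22245351, -0.47515452,  0.22611453]), 'tool_rot': array([-3.14027078e+00, -1.63104634e-04,  4.37752510e-01]), 'contact_force': array([-0.83037033, -0.07482132,  0.00271468]), 'torque': array([ 0.0052041 , -0.00238813, -0.01280377]), 'opening': 0.09188121203591822}
```

View pics/top0.png

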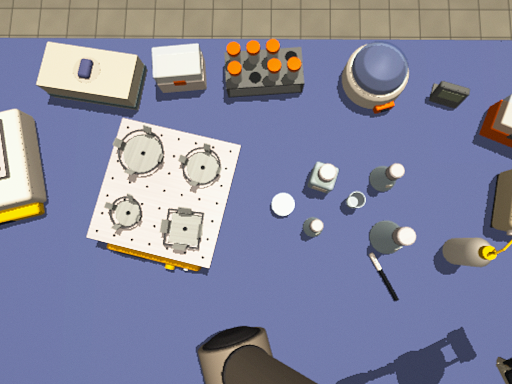

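View pics/side0.png

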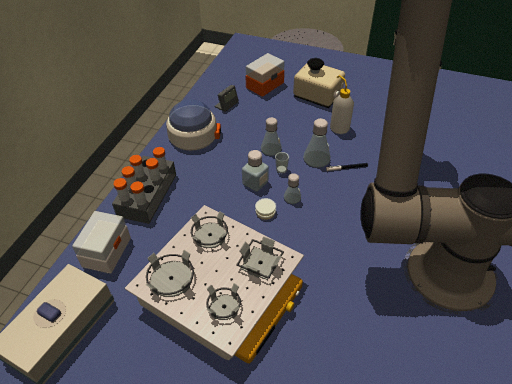

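```bash
cat > h.py <<'E'
import numpy as np,cv2
def cloud(c):
    K,T,d=c["camera_matrix"],c["T"],c["range_z"].astype(float)
    v,u=np.indices(d.shape); 
    P=np.stack([(u-K[0,2])/K[0,0]*d,(v-K[1,2])/K[1,1]*d,d],-1)@T[:3,:3].T+T[:3,3]
    P[d<=0]=np.nan; return P
def onplane(c,u,v,z):
    K,T=c["camera_matrix"],c["T"]
    r=T[:3,:3]@np.array([(u-K[0,2])/K[0,0],(v-K[1,2])/K[1,1],1.]); o=T[:3,3]
    return (o+r*(z-o[2])/r[2])
E
python3 - <<'E'
from h import *
for n in("top","side"):
    c=dict(np.load(n+"0.npz")); P=cloud(c)
    b=cv2.cvtColor(c["img"],cv2.COLOR_RGB2BGR)
    for k,(x0,y0,x1,y1) in {"top":dict(a=(80,110,250,280),b=(260,145,430,275)),"side":dict(a=(120,200,310,360),b=(225,105,350,225))}[n].items():
        s=min(800//(x1-x0),600//(y1-y0)); 
        cv2.imwrite(f"pics/{n}_{k}.png",cv2.resize(b[y0:y1,x0:x1],None,fx=s,fy=s,interpolation=cv2.INTER_NEAREST)); print(n,k,x0,y0,s)
c=dict(np.load("top0.npz")); P=cloud(c)
for u,v in [(315,227),(396,171),(404,236),(327,173),(283,204),(355,201),(140,130),(165,200),(142,153),(300,250)]: print(u,v,P[v,u].round(4))
E
```

```text
top a 80 110 3
top b 260 145 4
side a 120 200 3
side b 225 105 5
315 227 [ 0.4509 -0.108   0.0898]
396 171 [ 0.5815 -0.2912  0.1144]
404 236 [ 0.4324 -0.2924  0.1459]
327 173 [ 0.5739 -0.1322  0.1182]
283 204 [ 0.51   -0.0356  0.029 ]
355 201 [ 0.5233 -0.2225  0.0033]
140 130 [0.6708 0.3071 0.1194]
165 200 [0.5082 0.2456 0.0954]
142 153 [0.6202 0.3061 0.0991]
300 250 [ 0.3955 -0.0813 -0.0009]
```

View pics/top_a.png

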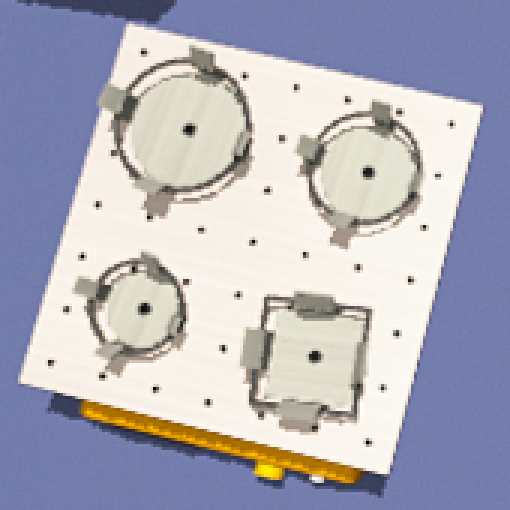

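View pics/top_b.png

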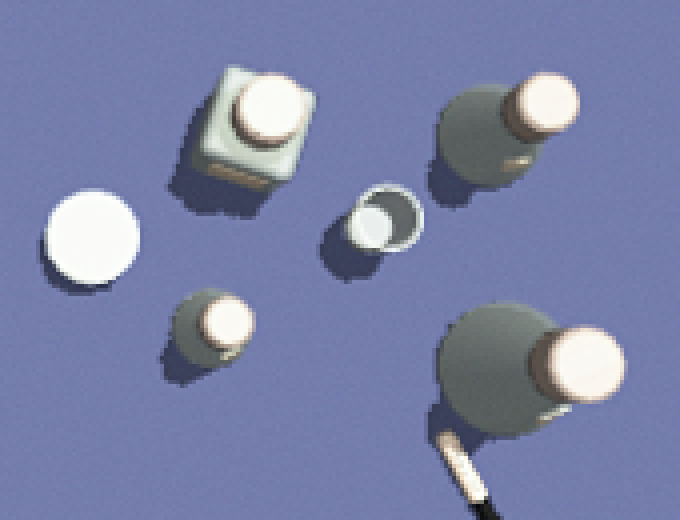

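View pics/side_a.png

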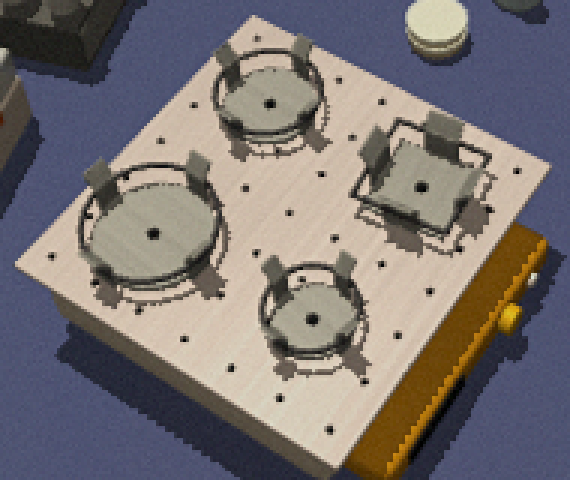

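View pics/side_b.png

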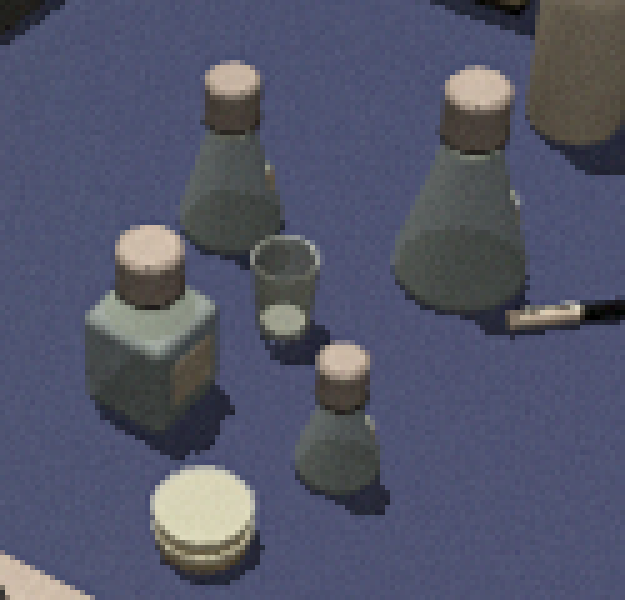

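```bash
cat > meas.py <<'E'
from h import *
def dots(n,c,guess,z,r=6):
    g=cv2.cvtColor(c["img"],cv2.COLOR_RGB2GRAY).astype(float)
    for k,(u,v) in guess.items():
        w=g[v-r:v+r+1,u-r:u+r+1]; bg=np.median(w); wt=np.clip(bg-20-w,0,None)
        vv,uu=np.indices(w.shape); m=np.hypot(vv-r,uu-r)<=4; wt=wt*m
        cu,cv_=u-r+(wt*uu).sum()/wt.sum(),v-r+(wt*vv).sum()/wt.sum()
        print(n,k,round(cu,2),round(cv_,2),onplane(c,cu,cv_,z).round(4))
def caps(n,c,guess):
    P=cloud(c); 
    for k,(u,v,H,D) in guess.items():
        vv,uu=np.indices(P.shape[:2]); 
        m=(np.hypot(uu-u,vv-v)<22)&(abs(P[...,2]-H)<.006)
        q=m.astype(np.uint8); nn,lab,st,_=cv2.connectedComponentsWithStats(q,connectivity=4)
        j=1+np.argmax(st[1:,4]); m=lab==j
        ct=max(cv2.findContours(m.astype(np.uint8),cv2.RETR_EXTERNAL,cv2.CHAIN_APPROX_NONE)[0],key=cv2.contourArea)[:,0]
        cu,cv_=uu[m].mean(),vv[m].mean()
        X=onplane(c,cu,cv_,H); area=m.sum()
        print(n,k,round(cu,2),round(cv_,2),X.round(4),"n",area,"bbox",st[j][:4],"zmed",np.median(P[m][:,2]).round(4))
if __name__=="__main__":
    t=dict(np.load("top0.npz"));s=dict(np.load("side0.npz"))
    dots("top",t,dict(L=(142,153),M=(202,168),S=(128,213),Q=(185,229)),.099)
    dots("side",s,dict(L=(171,278),M=(210,234),S=(224,306),Q=(260,262)),.099)
    caps("top",t,dict(S=(316,226,.09,.03),M=(396,171,.118,.035),L=(406,236,.146,.041),Q=(327,172,.118,.04),D=(283,204,.028,.058)))
    caps("side",s,dict(S=(293,177,.09,.03),M=(271,121,.118,.035),L=(321,123,.146,.041),Q=(255,155,.118,.04),D=(266,205,.028,.058)))
E
python3 meas.py
```

```text
top L 142.67 152.77 [0.6208 0.3045 0.099 ]
top M 202.32 167.06 [0.5879 0.1596 0.099 ]
top S 127.69 212.47 [0.477 0.331 0.099]
top Q 184.51 228.39 [0.4421 0.1954 0.099 ]
side L 170.71 277.48 [0.6194 0.3052 0.099 ]
side M 209.57 234.18 [0.5866 0.16   0.099 ]
side S 223.7 305.99 [0.4763 0.3314 0.099 ]
side Q 260.04 262.0 [0.4409 0.1956 0.099 ]
top S 317.04 225.52 [ 0.4544 -0.1127  0.09  ] n 127 bbox [311 220  13  12] zmed 0.0895
top M 396.73 170.65 [ 0.5816 -0.2916  0.118 ] n 181 bbox [389 164  16  15] zmed 0.1176
top L 406.3 236.09 [ 0.4323 -0.2973  0.146 ] n 285 bbox [397 227  20  19] zmed 0.1457
top Q 327.72 171.85 [ 0.5766 -0.1339  0.118 ] n 230 bbox [319 164  18  17] zmed 0.1179
top D 283.11 204.07 [ 0.5099 -0.0359  0.028 ] n 410 bbox [272 193  23  23] zmed 0.0279
side S 293.08 177.11 [ 0.4535 -0.1073  0.09  ] n 72 bbox [288 173  11  10] zmed 0.0901
side M 271.03 120.93 [ 0.5805 -0.2868  0.118 ] n 74 bbox [266 117  11   9] zmed 0.1179
side L 320.21 122.81 [ 0.4312 -0.2926  0.146 ] n 108 bbox [314 118  14  10] zmed 0.1458
side Q 254.39 154.81 [ 0.5753 -0.1284  0.118 ] n 119 bbox [248 150  14  11] zmed 0.1178
side D 264.98 205.89 [ 0.5095 -0.0325  0.028 ] n 275 bbox [255 198  21  17] zmed 0.0284
```

```bash
cat > meas2.py <<'E'
from h import *
t=dict(np.load("top0.npz"));s=dict(np.load("side0.npz"))
G=dict(S=((316,226),(293,177),.09,.03),M=((396,171),(271,121),.118,.035),L=((406,236),(321,123),.146,.041),Q=((327,172),(255,155),.118,.04),D=((283,204),(265,202),.028,.058))
for k,(a,b,H,D) in G.items():
    out=[]
    for n,c,(u,v) in(("top",t,a),("side",s,b)):
        g=c["img"].astype(float); red=g[...,0]
        ref=np.median(red[v-2:v+3,u-2:u+3]); 
        f=4; big=cv2.resize(red[v-25:v+26,u-25:u+26],None,fx=f,fy=f,interpolation=cv2.INTER_LINEAR)
        m=(big>(0.8 if n=="top" else .83)*ref).astype(np.uint8)
        nn,lab,st,cen=cv2.connectedComponentsWithStats(m,connectivity=4)
        j=lab[int(25.5*f),int(25.5*f)]; cx,cy=cen[j]
        cu,cv_=u-25+(cx+.5)/f-.5,v-25+(cy+.5)/f-.5
        X=onplane(c,cu,cv_,H); 
        # expected pixel area
        K,T=c["camera_matrix"],c["T"]; th=np.linspace(0,6.28,40)
        W=np.stack([X[0]+D/2*np.cos(th),X[1]+D/2*np.sin(th),0*th+H],1); C=(W-T[:3,3])@T[:3,:3]
        px=np.stack([C[:,0]/C[:,2],C[:,1]/C[:,2]],1)*K[0,0]
        out.append((n,round(cu,2),round(cv_,2),X[:2].round(4),"area",st[j][4]/f/f,"exp",round(cv2.contourArea(px.astype(np.float32)),0)))
    print(k,out)
E
python3 meas2.py
```

```text
S [('top', np.float64(316.87), np.float64(224.89), array([ 0.4559, -0.1124]), 'area', np.float64(107.9375), 'exp', 130.0), ('side', np.float64(293.14), np.float64(176.44), array([ 0.4542, -0.1099]), 'area', np.float64(42.5625), 'exp', 65.0)]
M [('top', np.float64(396.95), np.float64(169.9), array([ 0.5834, -0.2921]), 'area', np.float64(152.9375), 'exp', 180.0), ('side', np.float64(270.97), np.float64(120.24), array([ 0.5818, -0.2899]), 'area', np.float64(45.8125), 'exp', 66.0)]
L [('top', np.float64(406.53), np.float64(235.5), array([ 0.4335, -0.2979]), 'area', np.float64(252.0), 'exp', 286.0), ('side', np.float64(320.25), np.float64(122.12), array([ 0.4319, -0.2958]), 'area', np.float64(71.0), 'exp', 98.0)]
Q [('top', np.float64(325.75), np.float64(173.31), array([ 0.5732, -0.1294]), 'area', np.float64(351.3125), 'exp', 233.0), ('side', np.float64(254.39), np.float64(153.88), array([ 0.5767, -0.132 ]), 'area', np.float64(78.0625), 'exp', 106.0)]
D [('top', np.float64(282.77), np.float64(203.77), array([ 0.5106, -0.035 ]), 'area', np.float64(410.5), 'exp', 411.0), ('side', np.float64(265.12), np.float64(205.66), array([ 0.5094, -0.0334]), 'area', np.float64(229.1875), 'exp', 252.0)]
```

Run:
```python
from h import *
t=dict(np.load("top0.npz"));s=dict(np.load("side0.npz"))
def ang(c,pts,z):
    W=[onplane(c,*p,z) for p in pts]
    for i in range(4):
        d=W[(i+1)%4]-W[i]; a=np.degrees(np.arctan2(d[1],d[0])); print("  edge",round((a+45)%90-45,1),np.hypot(*d[:2]).round(4))
T=lambda p,x,y,s:[((a+.5)/s-.5+x,(b+.5)/s-.5+y) for a,b in p]
print("ring top"); ang(t,T([(265,295),(372,310),(358,420),(252,408)],80,110,3),.125)
print("floor side"); ang(s,T([(398,140),(483,163),(445,230),(352,192)],120,200,3),.12)
# shoulder visible edges top
print("bottle");ang(t,T([(232,68),(315,95),(290,180),(203,152)],260,145,4),.07)
print("bottle side");ang(s,T([(152,272),(215,300),(155,350),(90,312)],225,105,5),.07)
def mask(c,lo,hi,box):
    P=cloud(c);x0,y0,x1,y1=box;m=np.zeros(P.shape[:2],np.uint8);Z=P[y0:y1,x0:x1,2];m[y0:y1,x0:x1]=(Z>lo)&(Z<hi);return P,m
P,m=mask(t,.04,.085,(300,150,345,205)); pts=P[m>0][:,:2].astype(np.float32); print(len(pts),cv2.minAreaRect(pts*1000))
P,m=mask(t,.045,.085,(300,150,345,205)); 
P,m=mask(t,.0975,.103,(165,205,205,255));pts=P[m>0][:,:2].astype(np.float32); print(len(pts),cv2.minAreaRect(pts*1000))
for c,box in((t,(160,203,208,258)),(s,(230,235,285,285))):
    P,m=mask(c,.104,.14,box);pts=P[m>0][:,:2].astype(np.float32); print("ring",len(pts),cv2.minAreaRect(pts*1000))
```

```text
ring top
  edge -7.0 0.0824
  edge -5.1 0.0824
  edge -5.3 0.0802
  edge -3.6 0.0849
floor side
  edge 1.3 0.0698
  edge -6.4 0.068
  edge -5.9 0.0785
  edge -15.3 0.06
bottle
  edge -17.8 0.0528
  edge -16.6 0.0548
  edge -17.4 0.0549
  edge -18.8 0.0552
bottle side
  edge -13.2 0.044
  edge -20.3 0.0535
  edge -19.7 0.0492
  edge -26.8 0.0489
363 ((576.42919921875, -134.11489868164062), (60.11646270751953, 60.08470153808594), 72.66217041015625)
774 ((440.1822814941406, 194.66192626953125), (114.78934478759766, 89.39143371582031), 2.5116801261901855)
ring 525 ((441.4574890136719, 194.85726928710938), (95.67485046386719, 94.70684051513672), 83.95610809326172)
ring 549 ((438.7511291503906, 219.2154083251953), (97.04670715332031, 142.58602905273438), 5.111632347106934)
```

```bash
cat > go.py <<'E'
import sys
from h import *
from cell import status
from scipy.spatial.transform import Rotation as R
def go(x,y,z,yaw=0.):
    s=status.observe(); r=R.from_euler('xyz',s["tool_rot"]); tgt=R.from_euler('xyz',[np.pi,0,yaw])
    d=r.inv().apply(np.array([x,y,z])-s["tool_pos"]); w=(r.inv()*tgt).as_rotvec()
    print("t",round(s["time"],2),"pos",s["tool_pos"].round(4),"rot",s["tool_rot"].round(4),"open",round(s["opening"],4),"F",s["contact_force"].round(2),"q",s["qpos"].round(2))
    print("shift",d.round(4),"len",np.linalg.norm(d).round(3),"turn",w.round(4))
go(*map(float,sys.argv[1:]))
E
python3 go.py 0.4547 -0.111 0.2 0
```

```text
t 0.1 pos [ 0.2225 -0.4752  0.2261] rot [-3.1403e+00 -2.0000e-04  4.3780e-01] open 0.0919 F [-0.83 -0.07  0.  ] q [-1.28  0.34  1.52 -0.    1.28 -0.15]
shift [ 0.3647 -0.2313  0.0265] len 0.433 turn [-1.300e-03  1.000e-04  4.378e-01]
```

Request:
jog_arm:
  series:
    - [1,[0.03,-0.02,0],[0,0,0.1]]
    - [1,[0.06,-0.04,0],[0,0,0.2]]
    - [1,[0.095,-0.06,0],[0,0,0.3]]
    - [1,[0.13,-0.082,0],[0,0,0.4]]
    - [1,[0.165,-0.104,0],[0,0,0.438]]
    - [1,[0.2,-0.126,0],[0,0,0.438]]
    - [1,[0.235,-0.148,0],[0,0,0.438]]
    - [1,[0.27,-0.17,0],[0,0,0.438]]
    - [1,[0.303,-0.192,0.005],[0,0,0.438]]
    - [1,[0.335,-0.212,0.014],[0,0,0.438]]
    - [1,[0.355,-0.225,0.022],[0,0,0.438]]
    - [1,[0.3647,-0.2313,0.0265],[-0.001,0,0.438]]
  squeeze: 20

```text
time: 1.1
tool_pos: [0.4555, -0.1083, 0.1991]
tool_rot: [-3.141, 0.001, 0.003]
contact_force: [-0.7, -0.0, -0.6]
opening: 0.0916
```

```bash
python3 go.py 0.4547 -0.111 0.057 0
python3 - <<'E'
from cell import eyes
import cv2,numpy as np
for n in("side","top"):
    c=eyes.read_camera(n); cv2.imwrite(f"pics/{n}1.png",cv2.cvtColor(c["img"],cv2.COLOR_RGB2BGR)); np.savez(f"{n}1.npz",**c)
E
```

```text
t 1.1 pos [ 0.4555 -0.1083  0.1991] rot [-3.1413e+00  9.0000e-04  2.9000e-03] open 0.0916 F [-0.74 -0.01 -0.57] q [-0.4   0.27  1.72 -0.    1.16  1.17]
shift [-0.0007  0.0027  0.1421] len 0.142 turn [-0.0002  0.0009  0.0029]
```

View pics/side1.png

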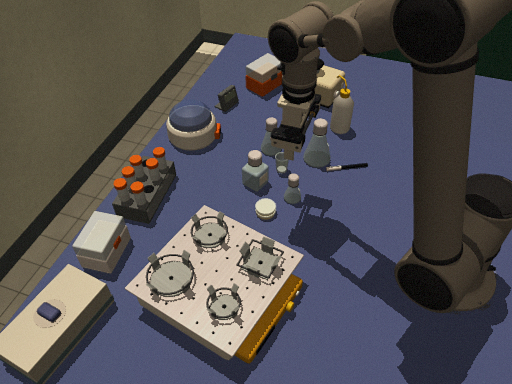

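Request:
jog_arm:
  series:
    - [1,[0,0,0.01],[0,0,0]]
    - [1,[0,0,0.03],[0,0,0]]
    - [1,[0,0,0.05],[0,0,0]]
    - [1,[0,0,0.065],[0,0,0]]
    - [1,[0,0,0.075],[0,0,0]]
    - [1,[0,0,0.08],[0,0,0]]
    - [1,[0,0,0.08],[0,0,0]]
    - [1,[0,0,0.08],[0,0,0]]

```text
time: 1.87
tool_pos: [0.4549, -0.1121, 0.1206]
tool_rot: [3.14, -0.0, -0.001]
contact_force: [0.1, -0.5, 0.6]
opening: 0.0919
```

```bash
python3 go.py 0.4547 -0.111 0.057 0
python3 - <<'E'
from cell import eyes
import cv2,numpy as np
for n in("side","top"):
    c=eyes.read_camera(n); np.savez(f"{n}2.npz",**c)
    b=cv2.cvtColor(c["img"],cv2.COLOR_RGB2BGR); b=b[60:220,200:360] if n=="side" else b[140:300,240:400]
    cv2.imwrite(f"pics/{n}2.png",cv2.resize(b,None,fx=3,fy=3,interpolation=cv2.INTER_NEAREST))
E
```

```text
t 1.87 pos [ 0.4549 -0.1121  0.1206] rot [ 3.1403e+00 -5.0000e-04 -9.0000e-04] open 0.0919 F [ 0.06 -0.49  0.55] q [-0.4   0.36  1.83 -0.    0.95  1.17]
shift [-0.0002 -0.0012  0.0636] len 0.064 turn [ 0.0013 -0.0005 -0.0009]
```

View pics/side2.png

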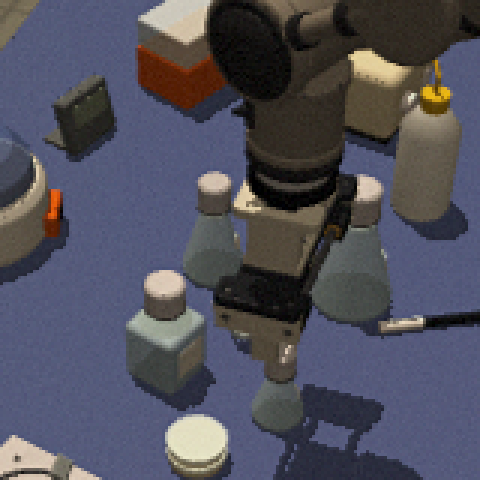

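View pics/top2.png

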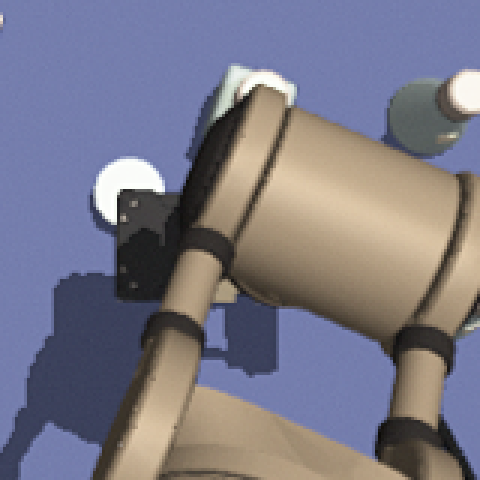

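Request:
jog_arm:
  series:
    - [1,[0,0,0.015],[0,0,0]]
    - [1,[0,-0.001,0.035],[0,0,0]]
    - [1,[0,-0.001,0.052],[0,0,0]]
    - [1,[0,-0.001,0.061],[0,0,0]]
    - [1,[0,-0.001,0.0636],[0,0,0]]
    - [1,[0,-0.001,0.0636],[0,0,0]]
    - [1,[0,-0.001,0.0636],[0,0,0]]
    - [0.2,[0,-0.001,0.0636],[0,0,0]]
    - [-0.2,[0,-0.001,0.0636],[0,0,0]]
    - [-0.25,[0,-0.001,0.0636],[0,0,0]]
    - [-0.25,[0,-0.001,0.0636],[0,0,0]]
  squeeze: 10

```text
time: 2.88
tool_pos: [0.4551, -0.1106, 0.057]
tool_rot: [3.14, -0.001, -0.0]
contact_force: [-0.6, 0.2, -0.5]
opening: 0.0698
```

```bash
python3 go.py 0.4547 -0.111 0.057 0
```

```text
t 2.88 pos [ 0.4551 -0.1106  0.057 ] rot [ 3.1402e+00 -1.0000e-03 -1.0000e-04] open 0.0698 F [-0.55  0.17 -0.52] q [-0.4   0.46  1.89 -0.    0.79  1.17]
shift [-0.0004  0.0004  0.    ] len 0.001 turn [ 0.0014 -0.001  -0.0001]
```

Request:
jog_arm:
  series:
    - [-1,[0,0,0],[0,0,0]]
    - [-1,[0,0,0],[0,0,0]]
    - [-1,[0,0,0],[0,0,0]]
    - [-1,[0,0,0],[0,0,0]]
    - [-1,[0,0,0],[0,0,0]]
    - [-1,[0,0,0],[0,0,0]]
    - [-1,[0,0,0],[0,0,0]]
    - [-1,[0,0,0],[0,0,0]]
    - [-1,[0,0,0],[0,0,0]]
    - [-1,[0,0,0],[0,0,0]]
  squeeze: 15

```text
time: 3.72
tool_pos: [0.4548, -0.1106, 0.0566]
tool_rot: [3.141, -0.0, -0.0]
contact_force: [-0.1, 0.7, -0.4]
opening: 0.0296
```

Request:
jog_arm:
  series:
    - [-1,[0,0,-0.005],[0,0,0]]
    - [-1,[0,0,-0.018],[0,0,0]]
    - [-1,[0,0,-0.038],[0,0,0]]
    - [-1,[0,0,-0.062],[0,0,0]]
    - [-1,[0,0,-0.088],[0,0,0]]
    - [-1,[0,0,-0.114],[0,0,0]]
    - [-1,[0,0,-0.138],[0,0,0]]
    - [-1,[0,0,-0.158],[0,0,0]]
    - [-1,[0,0,-0.172],[0,0,0]]
    - [-1,[0,0,-0.178],[0,0,0]]
    - [-1,[0,0,-0.18],[0,0,0]]

```text
time: 4.63
tool_pos: [0.4552, -0.1105, 0.2378]
tool_rot: [3.14, -0.002, -0.0]
contact_force: [-0.1, -0.1, -0.2]
opening: 0.0293
```

Request:
jog_arm:
  series:
    - [-1,[0,-0.006,0],[0,0,0]]
    - [-1,[0.001,-0.02,0],[0,0,0]]
    - [-1,[0.002,-0.04,0],[0,0,0]]
    - [-1,[0.003,-0.065,0],[0,0,0]]
    - [-1,[0.005,-0.092,0],[0,0,0]]
    - [-1,[0.006,-0.122,0],[0,0,0]]
    - [-1,[0.008,-0.152,0],[0,0,0]]
    - [-1,[0.009,-0.182,0],[0,0,0]]
    - [-1,[0.011,-0.212,0],[0,0,0]]
    - [-1,[0.012,-0.242,0],[0,0,0]]
    - [-1,[0.014,-0.272,0],[0,0,0]]
    - [-1,[0.015,-0.3,0],[0,0,0]]

```text
time: 5.63
tool_pos: [0.4688, 0.1916, 0.2348]
tool_rot: [3.14, 0.002, 0.0]
contact_force: [-0.4, -0.3, -0.7]
opening: 0.0296
```

```bash
python3 go.py 0.4768 0.3312 0.237 0
```

```text
t 5.63 pos [0.4688 0.1916 0.2348] rot [3.1401e+00 2.5000e-03 2.0000e-04] open 0.0296 F [-0.37 -0.32 -0.71] q [ 0.24  0.3   1.56 -0.    1.28  1.81]
shift [ 0.008  -0.1396 -0.0024] len 0.14 turn [0.0015 0.0025 0.0002]
```

Request:
jog_arm:
  series:
    - [-1,[0.001,-0.026,0],[0,0,0]]
    - [-1,[0.003,-0.052,0],[0,0,0]]
    - [-1,[0.004,-0.076,0],[0,0,0]]
    - [-1,[0.005,-0.098,0],[0,0,0]]
    - [-1,[0.006,-0.116,0],[0,0,0]]
    - [-1,[0.007,-0.13,0],[0,0,0]]
    - [-1,[0.0075,-0.138,0],[0,0,0]]
    - [-1,[0.0075,-0.1415,0],[0,0,0]]
    - [-1,[0.0075,-0.1415,0],[0,0,0]]
    - [-1,[0.0075,-0.1415,0],[0,0,0]]

```text
time: 6.47
tool_pos: [0.4772, 0.3306, 0.2356]
tool_rot: [3.14, 0.001, -0.0]
contact_force: [0.1, -0.6, -0.1]
opening: 0.0295
```

```bash
cat > look.py <<'E'
import sys
from cell import eyes
import cv2,numpy as np
tag=sys.argv[1]; B={"side":list(map(int,sys.argv[2].split(','))),"top":list(map(int,sys.argv[3].split(',')))}
ims=[]
for n in("side","top"):
    c=eyes.read_camera(n); np.savez(f"{n}{tag}.npz",**c)
    b=cv2.cvtColor(c["img"],cv2.COLOR_RGB2BGR); x,y=B[n]; b=b[y:y+160,x:x+130]
    ims.append(cv2.resize(b,(390,480),interpolation=cv2.INTER_NEAREST))
cv2.imwrite(f"pics/l{tag}.png",np.hstack(ims))
E
python3 go.py 0.4768 0.3312 0.237 0; python3 look.py 3 160,180 70,120
```

```text
t 6.47 pos [0.4772 0.3306 0.2356] rot [ 3.1397e+00  7.0000e-04 -3.0000e-04] open 0.0295 F [ 0.1  -0.56 -0.15] q [ 0.47  0.44  1.35 -0.    1.35  2.05]
shift [-0.0004 -0.0006 -0.0014] len 0.002 turn [ 0.0019  0.0007 -0.0003]
```

View pics/l3.png

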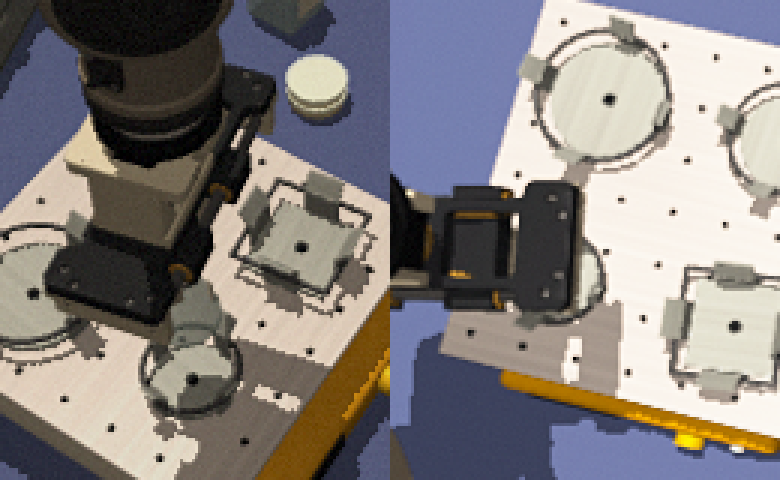

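```bash
cat > ov.py <<'E'
import sys
from h import *
def ov(tag,n,x,y,z,D,box,out,H=None):
    c=dict(np.load(f"{n}{tag}.npz"));K,T=c["camera_matrix"],c["T"];b=cv2.cvtColor(c["img"],cv2.COLOR_RGB2BGR)
    f=6;X0,Y0=box;b=cv2.resize(b[Y0:Y0+90,X0:X0+110],None,fx=f,fy=f,interpolation=cv2.INTER_NEAREST)
    th=np.linspace(0,2*np.pi,60);W=np.stack([x+D/2*np.cos(th),y+D/2*np.sin(th),0*th+z],1);C=(W-T[:3,3])@T[:3,:3]
    p=(C[:,:2]/C[:,2:])*K[0,0]+[K[0,2]-X0+.5,K[1,2]-Y0+.5]
    cv2.polylines(b,[np.round(p*f).astype(np.int32)],True,(0,0,255),1);cv2.imwrite(out,b)
a=sys.argv; ov(a[1],a[2],*map(float,a[3:7]),list(map(int,a[7].split(','))),a[8])
E
python3 ov.py 3 side .4772 .3306 .178 .051 180,250 pics/ov3.png
```

```text
(no output)
```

View pics/ov3.png

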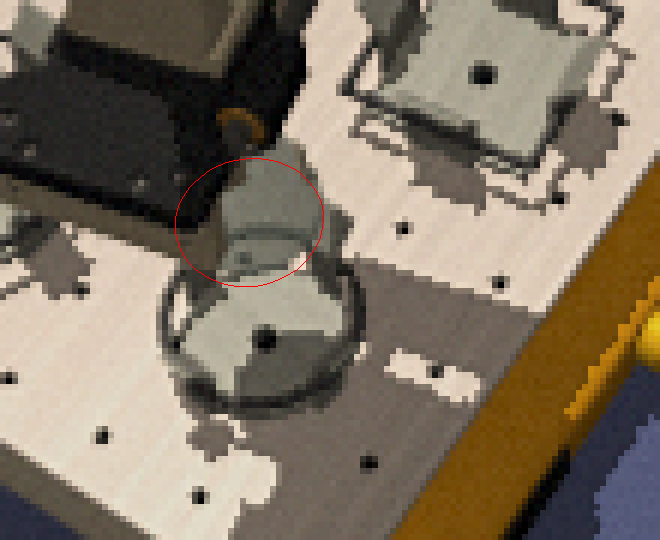

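Request:
jog_arm:
  series:
    - [-1,[0,0,0.006],[0,0,0]]
    - [-1,[0,0,0.02],[0,0,0]]
    - [-1,[0,0,0.035],[0,0,0]]
    - [-1,[0,0,0.05],[0,0,0]]
    - [-1,[0,0,0.062],[0,0,0]]
    - [-1,[0,0,0.07],[0,0,0]]
    - [-1,[0,0,0.074],[0,0,0]]
    - [-1,[0,0,0.077],[0,0,0]]
    - [-1,[0,0,0.077],[0,0,0]]

```text
time: 7.32
tool_pos: [0.4775, 0.3309, 0.159]
tool_rot: [3.14, -0.0, -0.0]
contact_force: [-0.9, -1.1, 0.3]
opening: 0.0294
```

```bash
python3 go.py 0.4768 0.3312 0.1556 0; python3 look.py 4 160,180 70,120
```

```text
t 7.32 pos [0.4775 0.3309 0.159 ] rot [ 3.1405e+00 -1.0000e-04 -5.0000e-04] open 0.0294 F [-0.89 -1.09  0.3 ] q [ 0.47  0.5   1.46 -0.    1.17  2.05]
shift [-0.0007 -0.0003  0.0034] len 0.003 turn [ 0.0011 -0.0001 -0.0005]
```

View pics/l4.png

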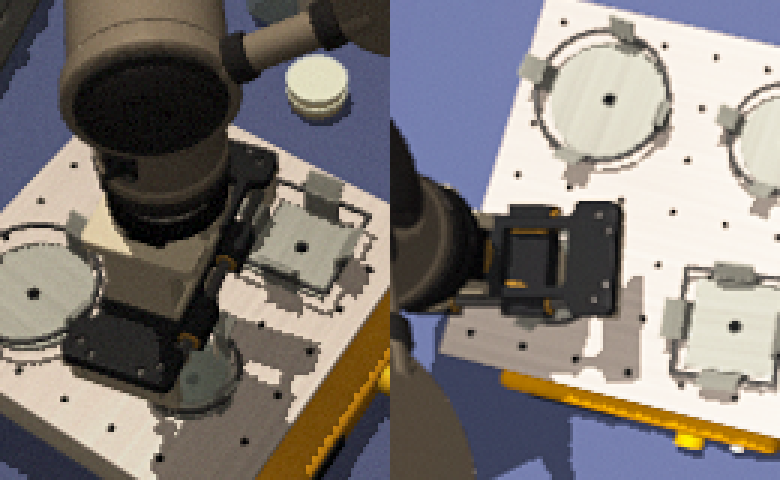

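Small flask is inside its ring (crop ~(205,380)), upright. Lower the last 3–4 mm.

Request:
jog_arm:
  series:
    - [-1,[0,0,0.001],[0,0,0]]
    - [-1,[0,0,0.002],[0,0,0]]
    - [-1,[0,0,0.003],[0,0,0]]
    - [-1,[0,0,0.0035],[0,0,0]]
    - [-1,[0,0,0.0035],[0,0,0]]

```text
time: 7.83
tool_pos: [0.4774, 0.331, 0.1556]
tool_rot: [3.14, -0.0, -0.0]
contact_force: [0.1, -0.8, -1.3]
opening: 0.0293
```

Request:
jog_arm:
  series:
    - [-1,[0,0,0.001],[0,0,0]]
    - [-1,[0,0,0.001],[0,0,0]]

```text
time: 8.0
tool_pos: [0.4777, 0.3311, 0.1555]
tool_rot: [3.141, -0.001, -0.0]
contact_force: [-1.6, -1.5, 4.1]
opening: 0.0296
```

Request:
jog_arm:
  series:
    - [-0.2,[0,0,0],[0,0,0]]
    - [0,[0,0,0],[0,0,0]]
    - [0.2,[0,0,0],[0,0,0]]
    - [0.4,[0,0,0],[0,0,0]]
    - [0.5,[0,0,0],[0,0,0]]
    - [0.5,[0,0,0],[0,0,0]]
    - [0.5,[0,0,-0.005],[0,0,0]]
    - [0.5,[0,0,-0.02],[0,0,0]]
    - [0.5,[0,0,-0.045],[0,0,0]]
    - [0.5,[0,0,-0.075],[0,0,0]]
    - [0.5,[0,0,-0.105],[0,0,0]]
    - [0.5,[0,0,-0.12],[0,0,0]]

```text
time: 9.0
tool_pos: [0.4783, 0.3317, 0.2791]
tool_rot: [-3.14, -0.005, -0.0]
contact_force: [0.4, -0.5, 0.7]
opening: 0.0686
```

```bash
python3 go.py 0.4323 -0.2965 0.27 0; python3 look.py 5 160,180 70,120
```

```text
t 9.0 pos [0.4783 0.3317 0.2791] rot [-3.14e+00 -5.30e-03 -1.00e-04] open 0.0686 F [ 0.36 -0.5   0.73] q [ 0.48  0.41  1.27 -0.    1.45  2.05]
shift [-0.046   0.6282  0.0078] len 0.63 turn [-0.0016 -0.0053 -0.0001]
```

View pics/l5.png

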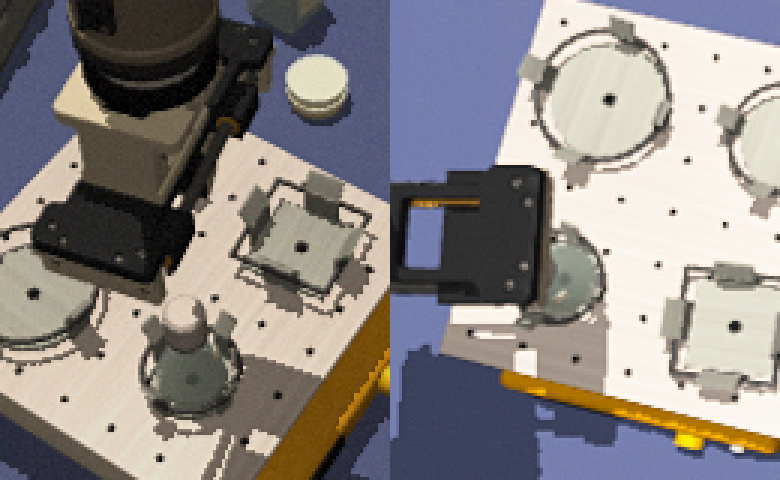

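Request:
jog_arm:
  series:
    - [0.8,[-0.001,0.015,0],[0,0,0]]
    - [0.8,[-0.003,0.045,0],[0,0,0]]
    - [0.8,[-0.006,0.083,0],[0,0,0]]
    - [0.8,[-0.009,0.122,0],[0,0,0]]
    - [0.8,[-0.012,0.162,0],[0,0,0]]
    - [0.8,[-0.015,0.202,0],[0,0,0]]
    - [0.8,[-0.018,0.242,0],[0,0,0]]
    - [0.8,[-0.021,0.282,0],[0,0,0]]
    - [0.8,[-0.024,0.322,0],[0,0,0]]
    - [0.8,[-0.027,0.362,0],[0,0,0]]
    - [0.8,[-0.03,0.402,0],[0,0,0]]
    - [0.8,[-0.033,0.442,0],[0,0,0]]

```text
time: 10.1
tool_pos: [0.4432, -0.1124, 0.2742]
tool_rot: [3.141, 0.001, -0.0]
contact_force: [-0.3, 0.9, -0.1]
opening: 0.0828
```

Request:
jog_arm:
  series:
    - [0.8,[-0.003,0.04,0],[0,0,0]]
    - [0.8,[-0.006,0.08,0],[0,0,0]]
    - [0.8,[-0.009,0.118,0.005],[0,0,0]]
    - [0.8,[-0.011,0.15,0.015],[0,0,0]]
    - [0.8,[-0.013,0.174,0.03],[0,0,0]]
    - [0.8,[-0.013,0.184,0.05],[0,0,0]]
    - [0.8,[-0.013,0.186,0.07],[0,0,0]]
    - [0.8,[-0.013,0.186,0.08],[0,0,0]]
    - [0.8,[-0.013,0.186,0.08],[0,0,0]]
    - [0.8,[-0.013,0.186,0.08],[0,0,0]]

```text
time: 10.93
tool_pos: [0.4312, -0.2963, 0.195]
tool_rot: [-3.142, 0.001, 0.0]
contact_force: [0.7, 0.4, -0.1]
opening: 0.0827
```

```bash
python3 go.py 0.4323 -0.2965 0.110 0; python3 look.py 6 250,40 360,150
```

```text
t 10.93 pos [ 0.4312 -0.2963  0.195 ] rot [-3.1415e+00  9.0000e-04  3.0000e-04] open 0.0827 F [ 0.74  0.35 -0.07] q [-0.75  0.37  1.58 -0.    1.2   0.82]
shift [0.0012 0.0002 0.085 ] len 0.085 turn [-0.0001  0.0009  0.0003]
```

View pics/l6.png

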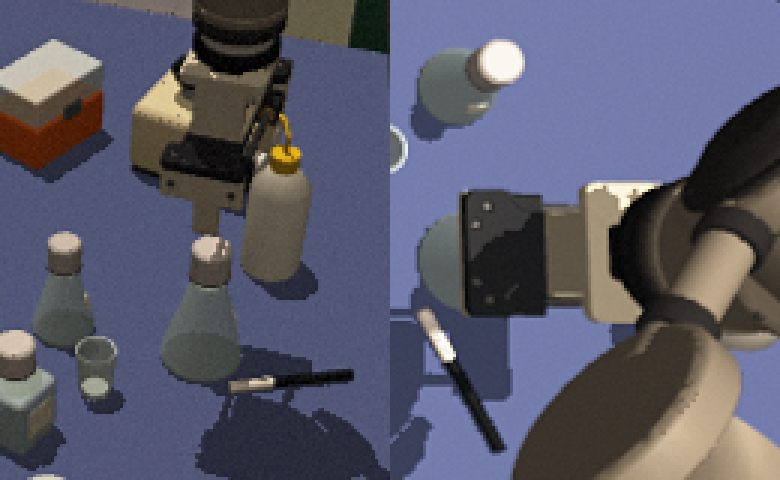

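Run:
```python
from h import *
P=cloud(dict(np.load("top0.npz")))
Q=P[225:280,435:512].reshape(-1,3); Q=Q[Q[:,2]>.05]; print(Q.min(0),Q.max(0)); Q=Q[Q[:,2]>.1]; print(Q.min(0),Q.max(0))
```

```text
[ 0.36752784 -0.58295761  0.05005327] [ 0.46498236 -0.43685175  0.18333493]
[ 0.36920168 -0.50368643  0.10000011] [ 0.43177571 -0.43792385  0.18333493]
```

Request:
jog_arm:
  series:
    - [0.8,[0.001,0,0.012],[0,0,0]]
    - [0.8,[0.001,0,0.034],[0,0,0]]
    - [0.8,[0.001,0,0.058],[0,0,0]]
    - [0.8,[0.001,0,0.075],[0,0,0]]
    - [0.8,[0.001,0,0.083],[0,0,0]]
    - [0.8,[0.001,0,0.085],[0,0,0]]
    - [0.8,[0.001,0,0.085],[0,0,0]]

```text
time: 11.62
tool_pos: [0.4328, -0.2971, 0.111]
tool_rot: [3.14, -0.001, 0.0]
contact_force: [0.5, 0.0, -0.1]
opening: 0.0825
```

Request:
jog_arm:
  series:
    - [-1,[0,0,0],[0,0,0]]
    - [-1,[0,0,0],[0,0,0]]
    - [-1,[0,0,0],[0,0,0]]
    - [-1,[0,0,0],[0,0,0]]
    - [-1,[0,0,0],[0,0,0]]
    - [-1,[0,0,0],[0,0,0]]
    - [-1,[0,0,0],[0,0,0]]
    - [-1,[0,0,0],[0,0,0]]
    - [-1,[0,0,0],[0,0,0]]
    - [-1,[0,0,0],[0,0,0]]
    - [-1,[0,0,0],[0,0,0]]
  squeeze: 20

```text
time: 12.53
tool_pos: [0.4324, -0.2971, 0.1104]
tool_rot: [3.14, -0.0, -0.0]
contact_force: [0.3, -1.5, -0.1]
opening: 0.0407
```

```bash
python3 go.py 0.4323 -0.2965 0.110 0; python3 look.py 7 250,40 360,150
```

```text
t 12.53 pos [ 0.4324 -0.2971  0.1104] rot [ 3.1403e+00 -4.0000e-04 -2.0000e-04] open 0.0407 F [ 0.29 -1.49 -0.12] q [-0.75  0.46  1.69 -0.    0.99  0.82]
shift [-0.0001 -0.0006  0.0004] len 0.001 turn [ 0.0013 -0.0004 -0.0002]
```

View pics/l7.png

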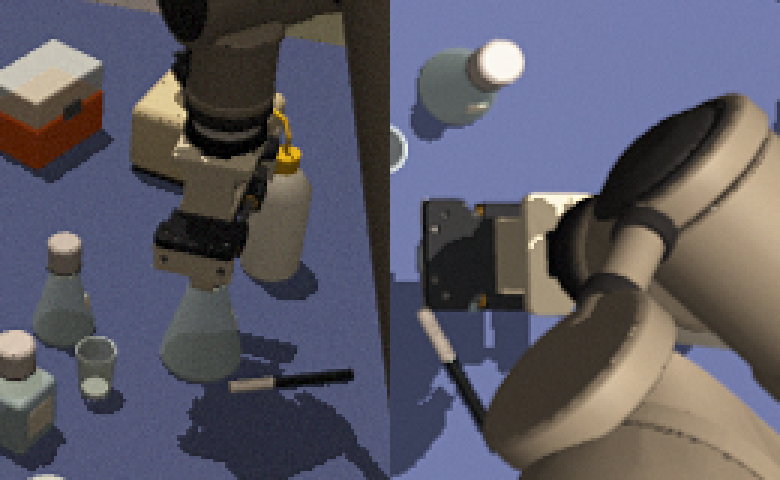

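Request:
jog_arm:
  series:
    - [-1,[0,0,-0.005],[0,0,0]]
    - [-1,[0,0,-0.018],[0,0,0]]
    - [-1,[0,0,-0.038],[0,0,0]]
    - [-1,[0,0,-0.062],[0,0,0]]
    - [-1,[0,0,-0.088],[0,0,0]]
    - [-1,[0,0,-0.114],[0,0,0]]
    - [-1,[0,0,-0.14],[0,0,0]]
    - [-1,[0,0,-0.163],[0,0,0]]
    - [-1,[0,0,-0.18],[0,0,0]]
    - [-1,[0,0,-0.19],[0,0,0]]
    - [-1,[0,0,-0.195],[0,0,0]]

```text
time: 13.55
tool_pos: [0.4325, -0.2968, 0.3071]
tool_rot: [3.139, -0.002, -0.0]
contact_force: [0.7, 0.6, -2.0]
opening: 0.0408
```

Request:
jog_arm:
  series:
    - [-1,[0.002,-0.006,0],[0,0,0]]
    - [-1,[0.006,-0.02,0],[0,0,0]]
    - [-1,[0.012,-0.04,0],[0,0,0]]
    - [-1,[0.02,-0.065,0],[0,0,0]]
    - [-1,[0.029,-0.092,0],[0,0,0]]
    - [-1,[0.038,-0.122,0],[0,0,0]]
    - [-1,[0.047,-0.152,0],[0,0,0]]
    - [-1,[0.057,-0.182,0],[0,0,0]]
    - [-1,[0.066,-0.212,0],[0,0,0]]
    - [-1,[0.075,-0.242,0],[0,0,0]]
    - [-1,[0.085,-0.272,0],[0,0,0]]
    - [-1,[0.094,-0.302,0],[0,0,0]]

```text
time: 14.55
tool_pos: [0.5259, 0.0073, 0.3037]
tool_rot: [3.141, 0.002, -0.0]
contact_force: [-0.0, -0.4, -1.4]
opening: 0.0406
```

Request:
jog_arm:
  series:
    - [-1,[0.009,-0.03,0],[0,0,0]]
    - [-1,[0.019,-0.06,0],[0,0,0]]
    - [-1,[0.028,-0.09,0],[0,0,0]]
    - [-1,[0.037,-0.12,0],[0,0,0]]
    - [-1,[0.047,-0.15,0],[0,0,0]]
    - [-1,[0.056,-0.18,0],[0,0,0]]
    - [-1,[0.065,-0.21,0],[0,0,0]]
    - [-1,[0.074,-0.237,0],[0,0,0]]
    - [-1,[0.082,-0.262,0],[0,0,0]]
    - [-1,[0.088,-0.282,0],[0,0,0]]
    - [-1,[0.092,-0.294,0],[0,0,0]]
    - [-1,[0.094,-0.3,0],[0,0,0]]

```text
time: 15.55
tool_pos: [0.6197, 0.3075, 0.3022]
tool_rot: [3.14, 0.003, 0.002]
contact_force: [-0.0, 0.5, -0.8]
opening: 0.0407
```

```bash
python3 go.py 0.6202 0.305 0.30 0
```

```text
t 15.55 pos [0.6197 0.3075 0.3022] rot [3.1399e+00 3.3000e-03 2.0000e-03] open 0.0407 F [-0.03  0.51 -0.83] q [ 0.35  0.65  0.81 -0.    1.68  1.92]
shift [0.0005 0.0025 0.0022] len 0.003 turn [0.0017 0.0033 0.002 ]
```

Request:
jog_arm:
  series:
    - [-1,[0,0,0],[0,0,0]]
    - [-1,[0,0,0.005],[0,0,0]]
    - [-1,[0,0,0.015],[0,0,0]]
    - [-1,[0,0,0.025],[0,0,0]]
    - [-1,[0,0,0.033],[0,0,0]]
    - [-1,[0,0,0.036],[0,0,0]]
    - [-1,[0,0,0.036],[0,0,0]]

```text
time: 16.13
tool_pos: [0.62, 0.3042, 0.2677]
tool_rot: [3.14, 0.002, -0.001]
contact_force: [-0.5, -0.2, -1.1]
opening: 0.0406
```

```bash
python3 go.py 0.6202 0.305 0.2094 0;  python3 look.py 8 120,160 80,80;python3 ov.py 8 side .6203 .305 .159 .085 120,210 pics/ov8.png
```

```text
t 16.13 pos [0.62   0.3042 0.2677] rot [ 3.1397e+00  1.6000e-03 -1.1000e-03] open 0.0406 F [-0.49 -0.2  -1.15] q [ 0.35  0.65  0.9  -0.    1.59  1.92]
shift [ 0.0003 -0.0009  0.0583] len 0.058 turn [ 0.0019  0.0016 -0.0011]
```

View pics/ov8.png

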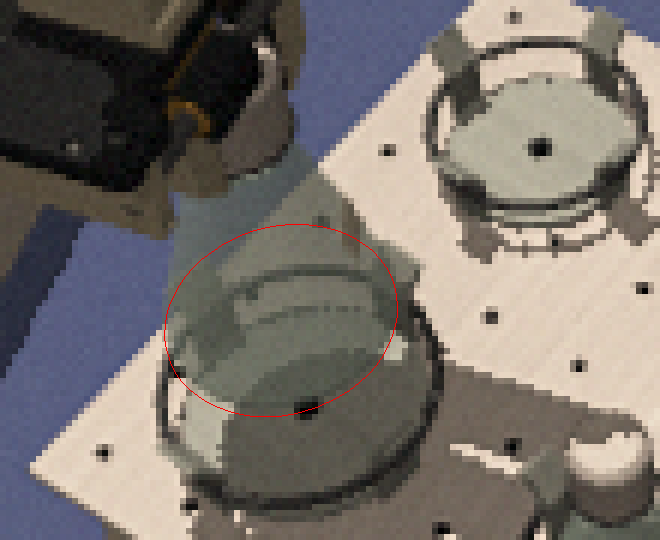

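View pics/l8.png

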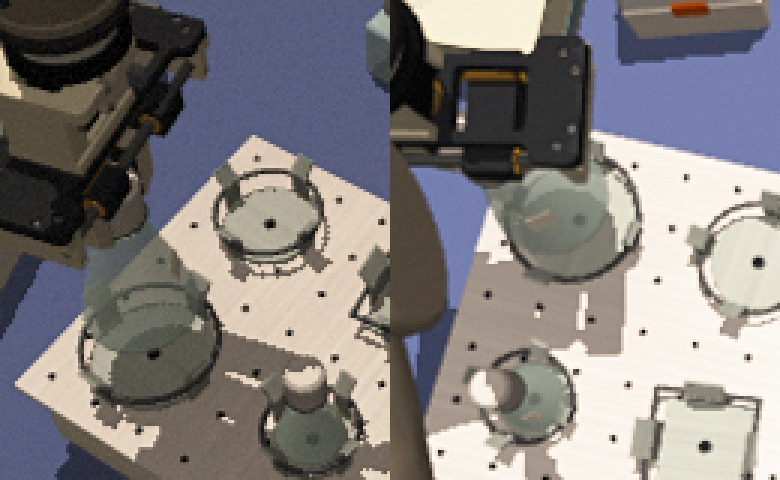

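Request:
jog_arm:
  series:
    - [-1,[0,0,0.005],[0,0,0]]
    - [-1,[0,0,0.016],[0,0,0]]
    - [-1,[0,0,0.028],[0,0,0]]
    - [-1,[0,0,0.039],[0,0,0]]
    - [-1,[0,0,0.047],[0,0,0]]
    - [-1,[0,0,0.052],[0,0,0]]
    - [-1,[0,0,0.055],[0,0,0]]
    - [-1,[0,0,0.055],[0,0,0]]

```text
time: 16.9
tool_pos: [0.6204, 0.305, 0.2133]
tool_rot: [3.14, 0.0, -0.0]
contact_force: [0.9, 0.6, -2.1]
opening: 0.0406
```

Request:
jog_arm:
  series:
    - [-1,[0,0,0.001],[0,0,0]]
    - [-1,[0,0,0.002],[0,0,0]]
    - [-1,[0,0,0.003],[0,0,0]]
    - [-1,[0,0,0.004],[0,0,0]]
    - [-1,[0,0,0.004],[0,0,0]]

```text
time: 17.32
tool_pos: [0.6204, 0.3051, 0.2097]
tool_rot: [3.141, -0.0, -0.0]
contact_force: [-0.9, 0.4, -2.0]
opening: 0.0402
```

Request:
jog_arm:
  series:
    - [-1,[0,0,0.0005],[0,0,0]]
    - [-1,[0,0,0.001],[0,0,0]]
    - [-1,[0,0,0.001],[0,0,0]]

```text
time: 17.57
tool_pos: [0.6206, 0.3051, 0.2094]
tool_rot: [3.141, -0.001, -0.0]
contact_force: [0.1, -0.6, 2.3]
opening: 0.0404
```

Request:
jog_arm:
  series:
    - [0,[0,0,0],[0,0,0]]
    - [0.2,[0,0,0],[0,0,0]]
    - [0.4,[0,0,0],[0,0,0]]
    - [0.5,[0,0,0],[0,0,0]]
    - [0.6,[0,0,0],[0,0,0]]
    - [0.6,[0,0,0],[0,0,0]]
    - [0.6,[0,0,-0.005],[0,0,0]]
    - [0.6,[0,0,-0.02],[0,0,0]]
    - [0.6,[0,0,-0.04],[0,0,0]]
    - [0.6,[0,0,-0.06],[0,0,0]]
    - [0.6,[0,0,-0.08],[0,0,0]]
    - [0.6,[0,0,-0.09],[0,0,0]]

```text
time: 18.57
tool_pos: [0.6209, 0.3054, 0.3023]
tool_rot: [-3.141, -0.004, -0.0]
contact_force: [1.5, -0.6, 0.6]
opening: 0.0733
```

```bash
python3 go.py 0.582 -0.291 0.27 0; python3 look.py 9 120,160 80,80
```

```text
t 18.57 pos [0.6209 0.3054 0.3023] rot [-3.1411e+00 -4.5000e-03 -2.0000e-04] open 0.0733 F [ 1.52 -0.58  0.58] q [ 0.35  0.64  0.82 -0.    1.67  1.92]
shift [-0.039   0.5964  0.0318] len 0.599 turn [-0.0005 -0.0045 -0.0002]
```

View pics/l9.png

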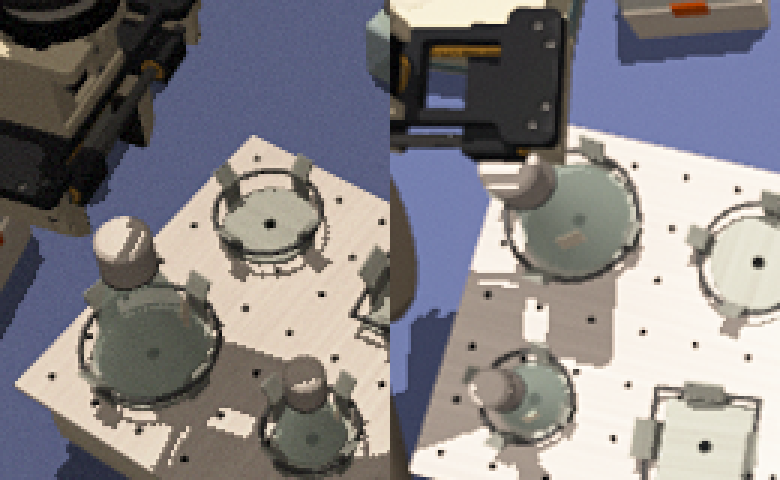

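Request:
jog_arm:
  series:
    - [0.8,[-0.001,0.015,0],[0,0,0]]
    - [0.8,[-0.003,0.045,0],[0,0,0]]
    - [0.8,[-0.006,0.083,0],[0,0,0]]
    - [0.8,[-0.009,0.122,0],[0,0,0]]
    - [0.8,[-0.011,0.162,0],[0,0,0]]
    - [0.8,[-0.014,0.202,0],[0,0,0]]
    - [0.8,[-0.016,0.242,0],[0,0,0]]
    - [0.8,[-0.019,0.282,0],[0,0,0]]
    - [0.8,[-0.022,0.322,0],[0,0,0]]
    - [0.8,[-0.024,0.362,0],[0,0,0]]
    - [0.8,[-0.027,0.402,0],[0,0,0]]
    - [0.8,[-0.029,0.442,0],[0,0,0]]

```text
time: 19.67
tool_pos: [0.5904, -0.1385, 0.2983]
tool_rot: [3.141, 0.001, -0.0]
contact_force: [0.7, 0.4, 0.6]
opening: 0.0829
```

Request:
jog_arm:
  series:
    - [0.8,[-0.003,0.038,0],[0,0,0]]
    - [0.8,[-0.005,0.074,0.01],[0,0,0]]
    - [0.8,[-0.007,0.107,0.03],[0,0,0]]
    - [0.8,[-0.009,0.132,0.055],[0,0,0]]
    - [0.8,[-0.01,0.148,0.08],[0,0,0]]
    - [0.8,[-0.01,0.154,0.105],[0,0,0]]
    - [0.8,[-0.01,0.1545,0.125],[0,0,0]]
    - [0.8,[-0.01,0.1545,0.135],[0,0,0]]
    - [0.8,[-0.01,0.1545,0.14],[0,0,0]]
    - [0.8,[-0.01,0.1545,0.14],[0,0,0]]
    - [0.8,[-0.01,0.1545,0.14],[0,0,0]]

```text
time: 20.58
tool_pos: [0.5819, -0.2913, 0.1603]
tool_rot: [3.14, -0.001, 0.0]
contact_force: [0.8, 0.2, 0.6]
opening: 0.0825
```

```bash
python3 go.py 0.582 -0.291 0.084 0; python3 look.py 10 220,40 330,130
```

```text
t 20.58 pos [ 0.5819 -0.2913  0.1603] rot [ 3.1398e+00 -1.5000e-03  4.0000e-04] open 0.0825 F [0.82 0.23 0.56] q [-0.58  0.62  1.24 -0.    1.27  0.99]
shift [ 0.     -0.0004  0.0763] len 0.076 turn [ 0.0018 -0.0015  0.0004]
```

View pics/l10.png

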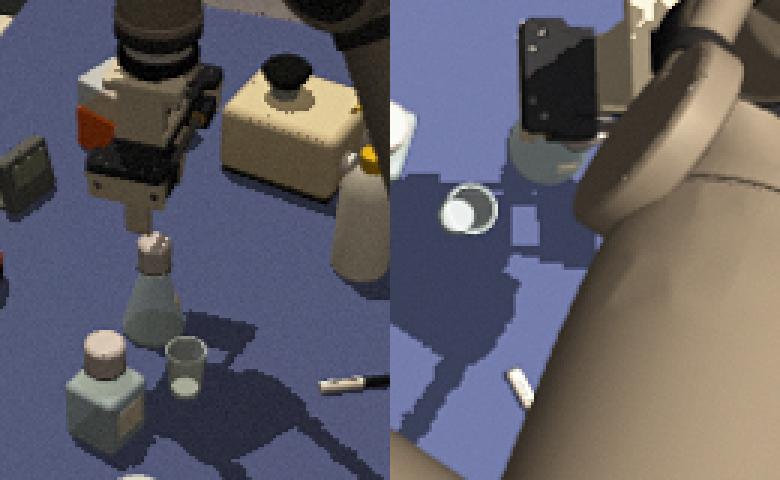

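Request:
jog_arm:
  series:
    - [0.8,[0,0,0.012],[0,0,0]]
    - [0.8,[0,0,0.032],[0,0,0]]
    - [0.8,[0,0,0.052],[0,0,0]]
    - [0.8,[0,0,0.067],[0,0,0]]
    - [0.8,[0,0,0.0745],[0,0,0]]
    - [0.8,[0,0,0.0763],[0,0,0]]
    - [0.8,[0,0,0.0763],[0,0,0]]

```text
time: 21.27
tool_pos: [0.5817, -0.2916, 0.0837]
tool_rot: [3.14, -0.001, -0.0]
contact_force: [-0.3, 0.5, -0.2]
opening: 0.0824
```

Request:
jog_arm:
  series:
    - [-1,[0,0,0],[0,0,0]]
    - [-1,[0,0,0],[0,0,0]]
    - [-1,[0,0,0],[0,0,0]]
    - [-1,[0,0,0],[0,0,0]]
    - [-1,[0,0,0],[0,0,0]]
    - [-1,[0,0,0],[0,0,0]]
    - [-1,[0,0,0],[0,0,0]]
    - [-1,[0,0,0],[0,0,0]]
    - [-1,[0,0,0],[0,0,0]]
    - [-1,[0,0,0],[0,0,0]]
    - [-1,[0,0,0],[0,0,0]]
    - [-1,[0,0,0],[0,0,0]]
  squeeze: 18

```text
time: 22.27
tool_pos: [0.5813, -0.2916, 0.0831]
tool_rot: [3.141, -0.0, -0.0]
contact_force: [-0.1, 0.6, 0.2]
opening: 0.0343
```

```bash
python3 go.py 0.582 -0.291 0.084 0; python3 look.py 11 220,40 330,130
```

```text
t 22.27 pos [ 0.5813 -0.2916  0.0831] rot [ 3.1405e+00 -2.0000e-04 -2.0000e-04] open 0.0343 F [-0.14  0.57  0.17] q [-0.58  0.7   1.33 -0.    1.11  0.99]
shift [ 0.0007 -0.0006 -0.0009] len 0.001 turn [ 0.0011 -0.0002 -0.0002]
```

View pics/l11.png

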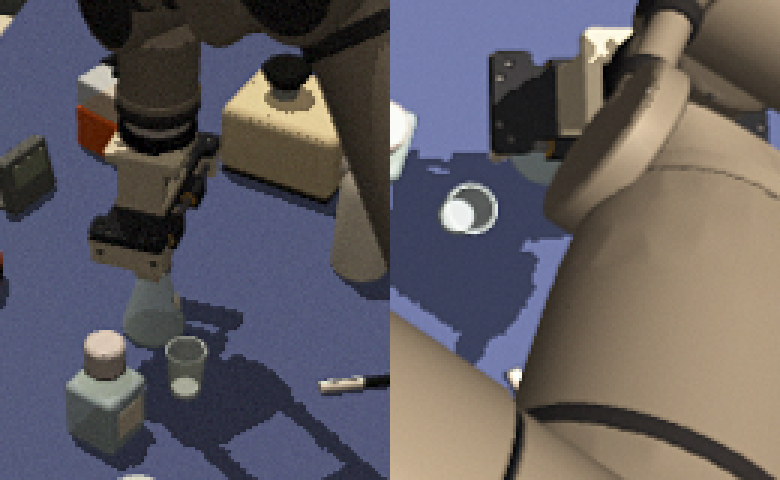

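Request:
jog_arm:
  series:
    - [-1,[0,0,-0.005],[0,0,0]]
    - [-1,[0,0,-0.018],[0,0,0]]
    - [-1,[0,0,-0.038],[0,0,0]]
    - [-1,[0,0,-0.062],[0,0,0]]
    - [-1,[0,0,-0.088],[0,0,0]]
    - [-1,[0,0,-0.114],[0,0,0]]
    - [-1,[0,0,-0.14],[0,0,0]]
    - [-1,[0,0,-0.163],[0,0,0]]
    - [-1,[0,0,-0.18],[0,0,0]]
    - [-1,[0,0,-0.19],[0,0,0]]
    - [-1,[0,0,-0.195],[0,0,0]]

```text
time: 23.28
tool_pos: [0.5816, -0.2915, 0.2798]
tool_rot: [3.139, -0.002, -0.0]
contact_force: [-0.4, 0.0, -0.6]
opening: 0.0342
```

Request:
jog_arm:
  series:
    - [-1,[0,-0.006,0],[0,0,0]]
    - [-1,[0,-0.02,0],[0,0,0]]
    - [-1,[0.001,-0.04,0],[0,0,0]]
    - [-1,[0.001,-0.065,0],[0,0,0]]
    - [-1,[0.002,-0.092,0],[0,0,0]]
    - [-1,[0.002,-0.122,0],[0,0,0]]
    - [-1,[0.003,-0.152,0],[0,0,0]]
    - [-1,[0.003,-0.182,0],[0,0,0]]
    - [-1,[0.003,-0.212,0],[0,0,0]]
    - [-1,[0.004,-0.242,0],[0,0,0]]
    - [-1,[0.004,-0.272,0],[0,0,0]]
    - [-1,[0.004,-0.3,0],[0,0,0]]

```text
time: 24.28
tool_pos: [0.5839, 0.0117, 0.2761]
tool_rot: [3.141, 0.003, 0.001]
contact_force: [0.6, -0.1, -0.8]
opening: 0.0344
```

Request:
jog_arm:
  series:
    - [-1,[0,-0.028,0],[0,0,0]]
    - [-1,[0.001,-0.055,0],[0,0,0]]
    - [-1,[0.001,-0.08,0],[0,0,0]]
    - [-1,[0.001,-0.104,0],[0,0,0]]
    - [-1,[0.002,-0.124,0],[0,0,0]]
    - [-1,[0.002,-0.14,0],[0,0,0]]
    - [-1,[0.002,-0.148,0],[0,0,0]]
    - [-1,[0.002,-0.151,0],[0,0,0]]
    - [-1,[0.002,-0.151,0],[0,0,0]]
    - [-1,[0.002,-0.151,0.01],[0,0,0]]
    - [-1,[0.002,-0.151,0.02],[0,0,0]]
    - [-1,[0.002,-0.151,0.025],[0,0,0]]

```text
time: 25.28
tool_pos: [0.5866, 0.1586, 0.2502]
tool_rot: [3.14, 0.003, -0.002]
contact_force: [0.0, 0.1, -1.7]
opening: 0.034
```

Request:
jog_arm:
  series:
    - [-1,[0,0,0.005],[0,0,0]]
    - [-1,[0,0,0.01],[0,0,0]]
    - [-1,[0,0,0.01],[0,0,0]]

```text
time: 25.53
tool_pos: [0.587, 0.1592, 0.2412]
tool_rot: [3.14, 0.002, -0.001]
contact_force: [-0.9, -0.5, -0.8]
opening: 0.0345
```

```bash
python3 go.py 0.5873 0.1598 0.1822 0; python3 look.py 12 150,140 130,80;python3 ov.py 12 side .5873 .1598 .159 .067 160,170 pics/ov12.png
```

```text
t 25.53 pos [0.587  0.1592 0.2412] rot [ 3.1402e+00  1.9000e-03 -8.0000e-04] open 0.0345 F [-0.95 -0.51 -0.83] q [ 0.14  0.49  1.25 -0.    1.4   1.71]
shift [ 0.0005 -0.0007  0.059 ] len 0.059 turn [ 0.0013  0.0019 -0.0008]
```

View pics/l12.png

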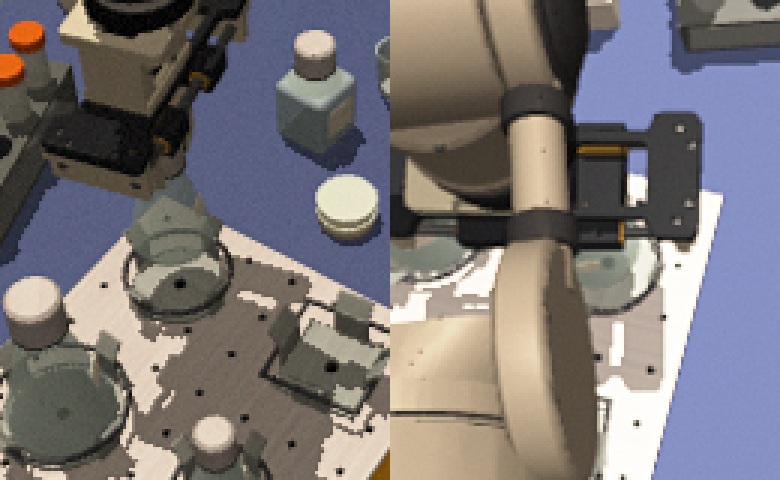

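View pics/ov12.png

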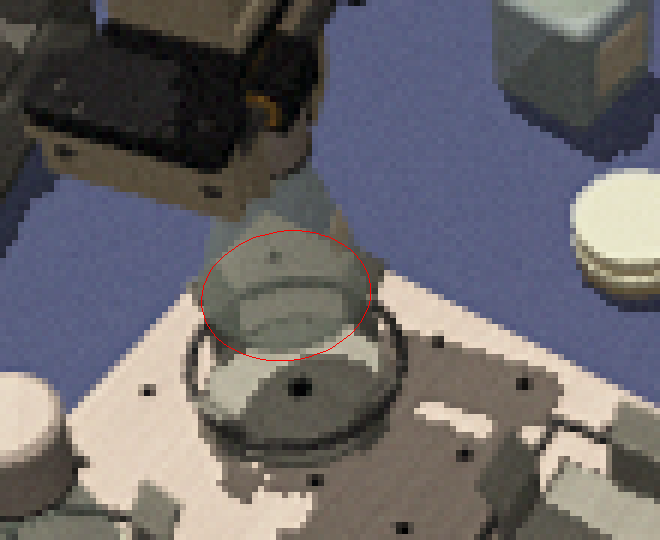

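Request:
jog_arm:
  series:
    - [-1,[0,0,0.005],[0,0,0]]
    - [-1,[0,0,0.016],[0,0,0]]
    - [-1,[0,0,0.028],[0,0,0]]
    - [-1,[0,0,0.039],[0,0,0]]
    - [-1,[0,0,0.047],[0,0,0]]
    - [-1,[0,0,0.052],[0,0,0]]
    - [-1,[0,0,0.055],[0,0,0]]
    - [-1,[0,0,0.056],[0,0,0]]
    - [-1,[0,0,0.057],[0,0,0]]
    - [-1,[0,0,0.058],[0,0,0]]
    - [-1,[0,0,0.0585],[0,0,0]]
    - [-1,[0,0,0.0585],[0,0,0]]

```text
time: 26.63
tool_pos: [0.5875, 0.1596, 0.1843]
tool_rot: [3.141, -0.001, -0.0]
contact_force: [-0.2, 0.1, -1.2]
opening: 0.034
```

Request:
jog_arm:
  series:
    - [-1,[0,0,0.0005],[0,0,0]]
    - [-1,[0,0,0.001],[0,0,0]]
    - [-1,[0,0,0.001],[0,0,0]]

```text
time: 26.88
tool_pos: [0.5874, 0.1596, 0.1831]
tool_rot: [3.141, -0.0, -0.0]
contact_force: [0.0, 0.2, -1.3]
opening: 0.0346
```

Request:
jog_arm:
  series:
    - [-1,[0,0,0.0005],[0,0,0]]
    - [-1,[0,0,0.001],[0,0,0]]
    - [-1,[0,0,0.001],[0,0,0]]

```text
time: 27.13
tool_pos: [0.5874, 0.1596, 0.1821]
tool_rot: [3.141, -0.0, -0.0]
contact_force: [0.0, 0.2, -0.3]
opening: 0.0344
```

Request:
jog_arm:
  series:
    - [-1,[0,0,0.0005],[0,0,0]]
    - [-1,[0,0,0.001],[0,0,0]]
    - [-1,[0,0,0.001],[0,0,0]]

```text
time: 27.38
tool_pos: [0.5875, 0.1595, 0.182]
tool_rot: [3.141, -0.001, -0.0]
contact_force: [-2.6, -0.2, 4.8]
opening: 0.0343
```

Floor contact (≈5 N). Release and rise.

Request:
jog_arm:
  series:
    - [0,[0,0,0],[0,0,0]]
    - [0.2,[0,0,0],[0,0,0]]
    - [0.4,[0,0,0],[0,0,0]]
    - [0.5,[0,0,0],[0,0,0]]
    - [0.5,[0,0,0],[0,0,0]]
    - [0.5,[0,0,0],[0,0,0]]
    - [0.5,[0,0,-0.005],[0,0,0]]
    - [0.5,[0,0,-0.02],[0,0,0]]
    - [0.5,[0,0,-0.04],[0,0,0]]
    - [0.5,[0,0,-0.065],[0,0,0]]
    - [0.5,[0,0,-0.085],[0,0,0]]
    - [0.5,[0,0,-0.09],[0,0,0]]

```text
time: 28.38
tool_pos: [0.5887, 0.1599, 0.2753]
tool_rot: [3.141, -0.007, -0.0]
contact_force: [0.3, -0.2, 1.3]
opening: 0.0688
```

```bash
python3 go.py 0.5763 -0.1325 0.22 -0.305; python3 look.py 13 150,140 130,80
```

```text
t 28.38 pos [0.5887 0.1599 0.2753] rot [ 3.1415e+00 -7.0000e-03 -1.0000e-04] open 0.0688 F [ 0.29 -0.25  1.33] q [ 0.14  0.47  1.19 -0.    1.47  1.71]
shift [-0.0128  0.2924  0.0552] len 0.298 turn [-0.001  -0.007   0.3049]
```

View pics/l13.png

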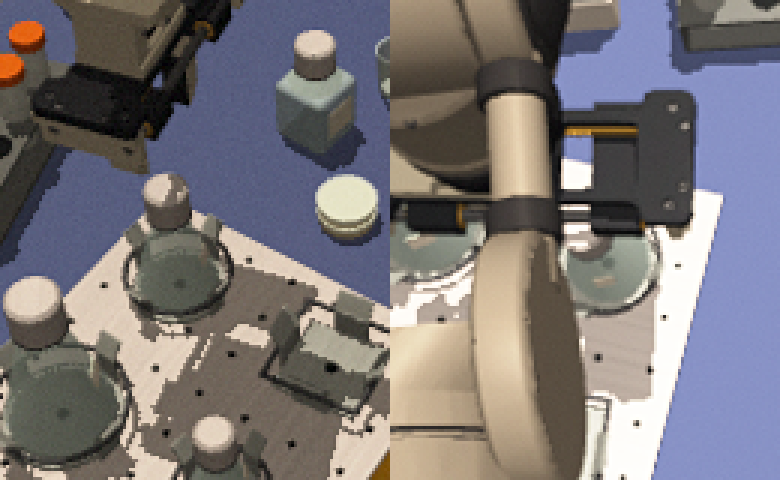

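Request:
jog_arm:
  series:
    - [0.8,[-0.001,0.015,0],[0,0,0]]
    - [0.8,[-0.002,0.045,0],[0,0,0]]
    - [0.8,[-0.004,0.083,0],[0,0,0]]
    - [0.8,[-0.005,0.12,0],[0,0,0]]
    - [0.8,[-0.007,0.16,0.01],[0,0,0]]
    - [0.8,[-0.009,0.2,0.03],[0,0,0]]
    - [0.8,[-0.01,0.235,0.05],[0,0,0]]
    - [0.8,[-0.011,0.265,0.07],[0,0,0]]
    - [0.8,[-0.011,0.283,0.09],[0,0,0]]
    - [0.8,[-0.011,0.291,0.105],[0,0,0]]
    - [0.8,[-0.011,0.2922,0.11],[0,0,0]]
    - [0.8,[-0.011,0.2922,0.11],[0,0,0]]

```text
time: 29.48
tool_pos: [0.5745, -0.1331, 0.1586]
tool_rot: [-3.141, 0.005, -0.002]
contact_force: [0.5, 0.1, 0.7]
opening: 0.0826
```

Request:
jog_arm:
  series:
    - [0.8,[0,0,0],[0,0,0]]
    - [0.8,[0,0,0],[0,0,0]]

```text
time: 29.65
tool_pos: [0.5767, -0.132, 0.1622]
tool_rot: [3.14, -0.001, 0.001]
contact_force: [-0.1, 0.6, -0.5]
opening: 0.0824
```

```bash
python3 go.py 0.5763 -0.1328 0.085 0; python3 look.py 14 200,60 270,110
```

```text
t 29.65 pos [ 0.5767 -0.132   0.1622] rot [ 3.1403e+00 -1.4000e-03  9.0000e-04] open 0.0824 F [-0.14  0.61 -0.48] q [-0.35  0.52  1.43 -0.    1.19  1.22]
shift [-0.0005  0.0007  0.0772] len 0.077 turn [ 0.0013 -0.0014  0.0009]
```

View pics/l14.png

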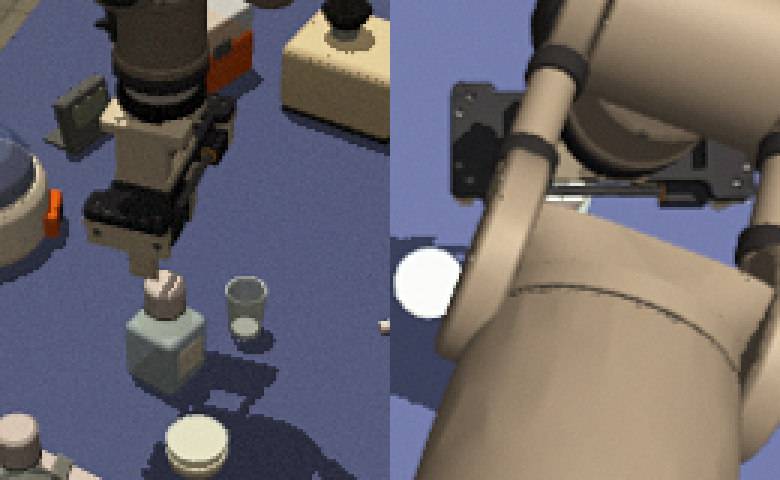

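Request:
jog_arm:
  series:
    - [0.8,[0,0,0.012],[0,0,0]]
    - [0.8,[0,0,0.032],[0,0,0]]
    - [0.8,[0,0,0.052],[0,0,0]]
    - [0.8,[0,0,0.067],[0,0,0]]
    - [0.8,[0,0,0.0745],[0,0,0]]
    - [0.8,[0,0,0.0765],[0,0,0]]
    - [0.8,[0,0,0.0765],[0,0,0]]

```text
time: 30.33
tool_pos: [0.5766, -0.1325, 0.0852]
tool_rot: [3.14, -0.001, 0.0]
contact_force: [0.1, 1.0, -0.2]
opening: 0.0826
```

Request:
jog_arm:
  series:
    - [-1,[0,0,0],[0,0,0]]
    - [-1,[0,0,0],[0,0,0]]
    - [-1,[0,0,0],[0,0,0]]
    - [-1,[0,0,0],[0,0,0]]
    - [-1,[0,0,0],[0,0,0]]
    - [-1,[0,0,0],[0,0,0]]
    - [-1,[0,0,0],[0,0,0]]
    - [-1,[0,0,0],[0,0,0]]
    - [-1,[0,0,0],[0,0,0]]
    - [-1,[0,0,0],[0,0,0]]
    - [-1,[0,0,0],[0,0,0]]
  squeeze: 20

```text
time: 31.25
tool_pos: [0.5764, -0.1328, 0.0849]
tool_rot: [3.14, -0.0, -0.0]
contact_force: [0.6, -0.9, 0.6]
opening: 0.0393
```

```bash
python3 go.py 0.5763 -0.1325 0.085 0; python3 look.py 15 200,60 270,110
```

```text
t 31.25 pos [ 0.5764 -0.1328  0.0849] rot [ 3.1405e+00 -4.0000e-04 -3.0000e-04] open 0.0393 F [ 0.56 -0.87  0.61] q [-0.36  0.6   1.52 -0.    1.02  1.22]
shift [-0.0001 -0.0003 -0.0001] len 0.0 turn [ 0.0011 -0.0004 -0.0003]
```

View pics/l15.png

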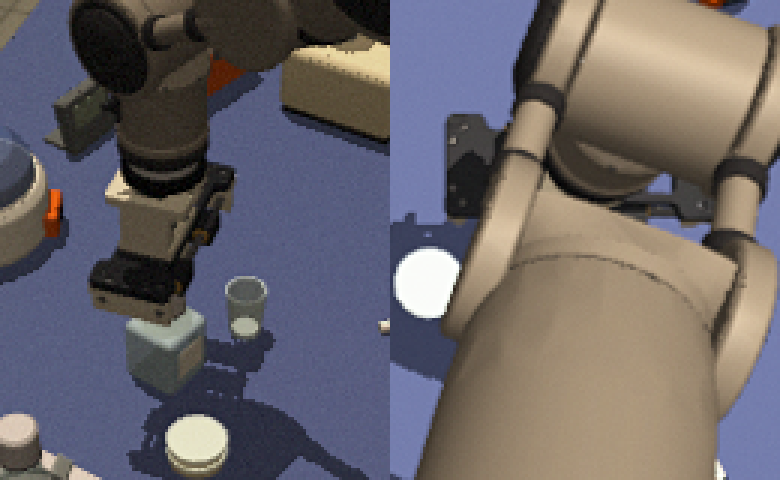

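Request:
jog_arm:
  series:
    - [-1,[0,0,-0.005],[0,0,0]]
    - [-1,[0,0,-0.018],[0,0,0]]
    - [-1,[0,0,-0.038],[0,0,0]]
    - [-1,[0,0,-0.062],[0,0,0]]
    - [-1,[0,0,-0.088],[0,0,0]]
    - [-1,[0,0,-0.114],[0,0,0]]
    - [-1,[0,0,-0.138],[0,0,0]]
    - [-1,[0,0,-0.158],[0,0,0]]
    - [-1,[0,0,-0.172],[0,0,0]]
    - [-1,[0,0,-0.178],[0,0,0]]
    - [-1,[0,0,-0.18],[0,0,0]]

```text
time: 32.27
tool_pos: [0.5766, -0.1326, 0.266]
tool_rot: [3.14, -0.002, -0.0]
contact_force: [0.3, -0.9, -1.5]
opening: 0.0389
```

Request:
jog_arm:
  series:
    - [-1,[-0.002,-0.006,0],[0,0,0]]
    - [-1,[-0.008,-0.02,0],[0,0,0]]
    - [-1,[-0.016,-0.04,0],[0,0,-0.02]]
    - [-1,[-0.027,-0.065,0],[0,0,-0.04]]
    - [-1,[-0.038,-0.092,0],[0,0,-0.06]]
    - [-1,[-0.05,-0.121,0],[0,0,-0.08]]
    - [-1,[-0.062,-0.15,0],[0,0,-0.1]]
    - [-1,[-0.074,-0.18,0],[0,0,-0.12]]
    - [-1,[-0.086,-0.21,0],[0,0,-0.14]]
    - [-1,[-0.098,-0.238,0],[0,0,-0.16]]
    - [-1,[-0.108,-0.263,0],[0,0,-0.18]]
    - [-1,[-0.117,-0.285,0],[0,0,-0.2]]

```text
time: 33.27
tool_pos: [0.4574, 0.1542, 0.2632]
tool_rot: [3.141, 0.003, 0.202]
contact_force: [0.2, 0.1, -1.9]
opening: 0.0392
```

```bash
python3 go.py 0.4415 0.1955 0.263 0.2
```

```text
t 33.27 pos [0.4574 0.1542 0.2632] rot [3.141e+00 2.800e-03 2.017e-01] open 0.0392 F [ 0.18  0.14 -1.91] q [ 0.17  0.24  1.57 -0.    1.34  1.54]
shift [-0.0073 -0.0436  0.0002] len 0.044 turn [0.0006 0.0028 0.0017]
```

Request:
jog_arm:
  series:
    - [-1,[-0.004,-0.018,0],[0,0,0]]
    - [-1,[-0.006,-0.032,0],[0,0,0]]
    - [-1,[-0.008,-0.042,0],[0,0,0]]
    - [-1,[-0.009,-0.0457,0],[0,0,0]]
    - [-1,[-0.009,-0.0457,0],[0,0,0]]
    - [-1,[-0.009,-0.0457,0.005],[0,0,0]]
    - [-1,[-0.009,-0.0457,0.012],[0,0,0]]
    - [-1,[-0.009,-0.0457,0.02],[0,0,0]]
    - [-1,[-0.009,-0.0457,0.024],[0,0,0]]
    - [-1,[-0.009,-0.0457,0.024],[0,0,0]]
    - [-1,[-0.009,-0.0457,0.024],[0,0,0]]

```text
time: 34.18
tool_pos: [0.4414, 0.1951, 0.24]
tool_rot: [3.14, 0.001, 0.199]
contact_force: [0.6, -0.2, -0.7]
opening: 0.0395
```

```bash
python3 go.py 0.4415 0.1955 0.1839 0.2; python3 look.py 16 200,160 130,130;python3 ov.py 16 side .4415 .1955 .156 .060 210,210 pics/ov16.png
```

```text
t 34.18 pos [0.4414 0.1951 0.24  ] rot [3.1404e+00 1.0000e-03 1.9920e-01] open 0.0395 F [ 0.58 -0.21 -0.71] q [ 0.26  0.25  1.61 -0.    1.28  1.63]
shift [ 0.0002 -0.0004  0.0561] len 0.056 turn [ 0.0012  0.001  -0.0008]
```

View pics/l16.png

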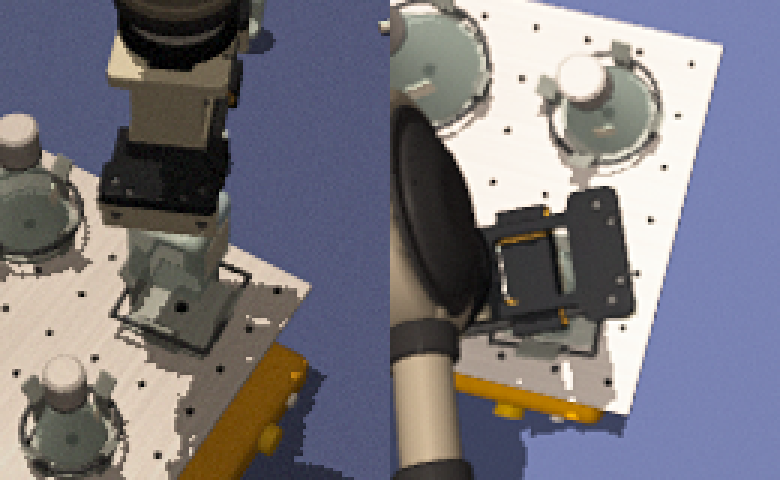

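View pics/ov16.png

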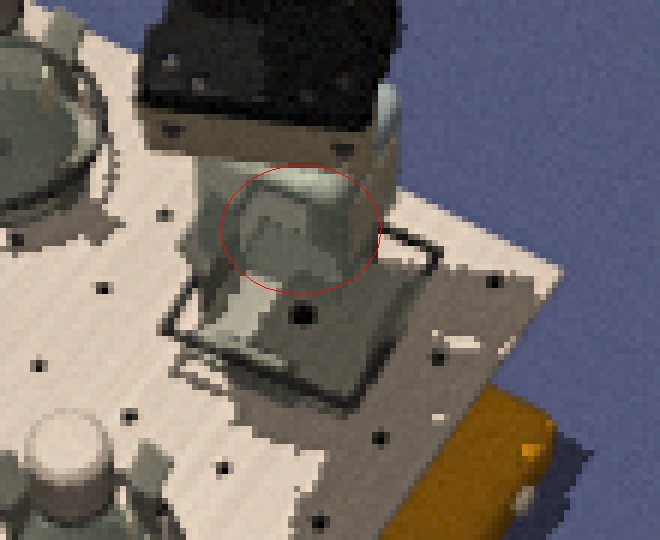

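Run:
```python
from h import *
c=dict(np.load("side16.npz"));K,T=c["camera_matrix"],c["T"];b=cv2.cvtColor(c["img"],cv2.COLOR_RGB2BGR)
X0,Y0,f=225,215,8;b=cv2.resize(b[Y0:Y0+70,X0:X0+80],None,fx=f,fy=f,interpolation=cv2.INTER_CUBIC)
def sq(z,s,yaw,col):
    a=np.radians(yaw)+np.pi/4+np.arange(4)*np.pi/2
    W=np.stack([.4415+s/2**.5*np.cos(a),.1955+s/2**.5*np.sin(a),0*a+z],1);C=(W-T[:3,3])@T[:3,:3]
    p=(C[:,:2]/C[:,2:])*K[0,0]+[K[0,2]-X0+.5,K[1,2]-Y0+.5];cv2.polylines(b,[np.round(p*f).astype(np.int32)],True,col,1)
sq(.156,.06,-6,(0,0,255)); sq(.226,.06,-6,(0,0,255)); sq(.099,.07,-6,(0,255,0)); sq(.12,.075,-6,(255,0,0))
cv2.imwrite("pics/sq16.png",b)
```

```text
(no output)
```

View pics/sq16.png

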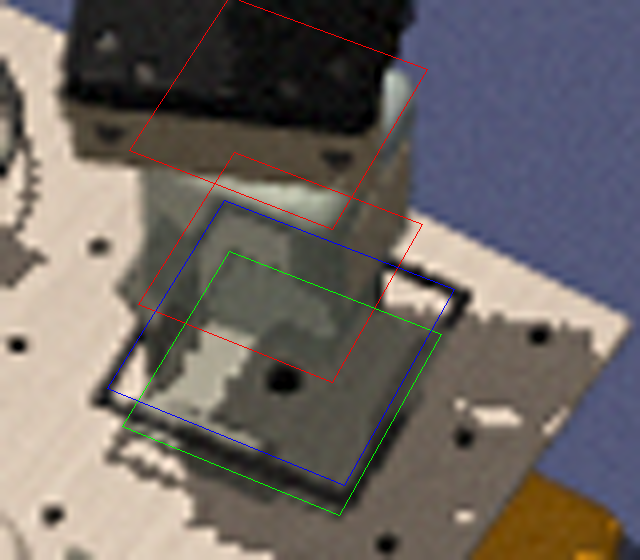

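Request:
jog_arm:
  series:
    - [-1,[0,0,0.004],[0,0,0]]
    - [-1,[0,0,0.012],[0,0,0]]
    - [-1,[0,0,0.02],[0,0,0]]
    - [-1,[0,0,0.028],[0,0,0]]
    - [-1,[0,0,0.033],[0,0,0]]
    - [-1,[0,0,0.035],[0,0,0]]
    - [-1,[0,0,0.035],[0,0,0]]

```text
time: 34.87
tool_pos: [0.4412, 0.1953, 0.2047]
tool_rot: [3.14, 0.001, 0.2]
contact_force: [-0.2, 0.3, -1.0]
opening: 0.0395
```

```bash
python3 go.py 0.4415 0.1955 0.1839 0.2; python3 look.py 17 200,180 130,130
```

```text
t 34.87 pos [0.4412 0.1953 0.2047] rot [3.1404e+00 1.4000e-03 1.9980e-01] open 0.0395 F [-0.17  0.27 -0.96] q [ 0.26  0.29  1.67 -0.    1.19  1.63]
shift [ 0.0004 -0.0001  0.0208] len 0.021 turn [ 0.0012  0.0014 -0.0002]
```

View pics/l17.png

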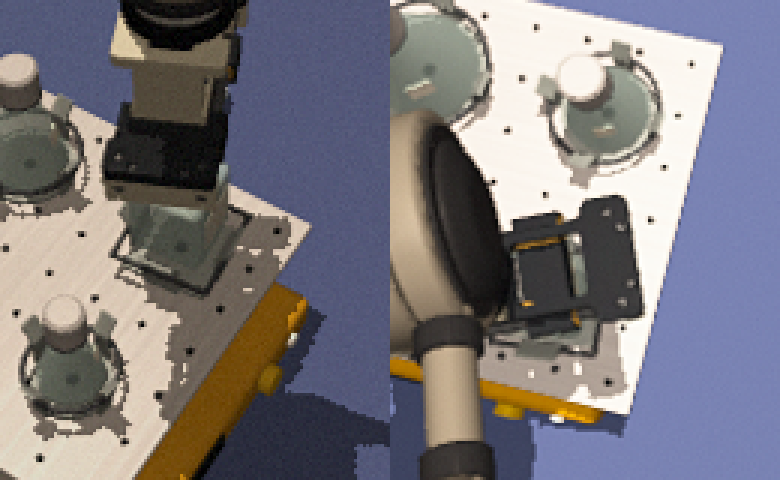

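Square bottle is entering parallel to its clamp. Continue down.

Request:
jog_arm:
  series:
    - [-1,[0,0,0.003],[0,0,0]]
    - [-1,[0,0,0.007],[0,0,0]]
    - [-1,[0,0,0.011],[0,0,0]]
    - [-1,[0,0,0.015],[0,0,0]]
    - [-1,[0,0,0.018],[0,0,0]]
    - [-1,[0,0,0.019],[0,0,0]]
    - [-1,[0,0,0.019],[0,0,0]]

```text
time: 35.55
tool_pos: [0.4413, 0.1953, 0.1861]
tool_rot: [3.14, 0.001, 0.2]
contact_force: [-0.0, -0.6, -1.3]
opening: 0.0398
```

Request:
jog_arm:
  series:
    - [-1,[0,0,0.0005],[0,0,0]]
    - [-1,[0,0,0.001],[0,0,0]]
    - [-1,[0,0,0.0015],[0,0,0]]
    - [-1,[0,0,0.0015],[0,0,0]]

```text
time: 35.88
tool_pos: [0.4415, 0.1954, 0.185]
tool_rot: [3.14, -0.0, 0.2]
contact_force: [0.3, 0.1, -1.2]
opening: 0.0392
```

Request:
jog_arm:
  series:
    - [-1,[0,0,0.0005],[0,0,0]]
    - [-1,[0,0,0.001],[0,0,0]]
    - [-1,[0,0,0.001],[0,0,0]]

```text
time: 36.13
tool_pos: [0.4415, 0.1954, 0.184]
tool_rot: [3.14, -0.0, 0.2]
contact_force: [-0.4, -0.6, -1.1]
opening: 0.039
```

Request:
jog_arm:
  series:
    - [-1,[0,0,0.0005],[0,0,0]]
    - [-1,[0,0,0.0005],[0,0,0]]

```text
time: 36.3
tool_pos: [0.4416, 0.1954, 0.1839]
tool_rot: [3.14, -0.001, 0.2]
contact_force: [-1.2, -0.9, 3.7]
opening: 0.0393
```

Request:
jog_arm:
  series:
    - [0.1,[0,0,0],[0,0,0]]
    - [0.3,[0,0,0],[0,0,0]]
    - [0.5,[0,0,0],[0,0,0]]
    - [0.6,[0,0,0],[0,0,0]]
    - [0.6,[0,0,0],[0,0,0]]
    - [0.6,[0,0,0],[0,0,0]]
    - [0.6,[0,0,-0.005],[0,0,0]]
    - [0.6,[0,0,-0.02],[0,0,0]]
    - [0.6,[0,0,-0.045],[0,0,0]]
    - [0.6,[0,0,-0.075],[0,0,0]]
    - [0.6,[0,0,-0.1],[0,0,0]]
    - [0.6,[0,0,-0.11],[0,0,0]]

```text
time: 37.3
tool_pos: [0.4426, 0.1958, 0.2976]
tool_rot: [3.141, -0.006, 0.2]
contact_force: [0.7, -0.3, -0.4]
opening: 0.0736
```

Request:
jog_arm:
  series:
    - [0.6,[0,0.01,0],[0,0,0]]
    - [0.6,[0,0.035,0],[0,0,0]]
    - [0.6,[0,0.07,0],[0,0,0]]
    - [0.6,[0,0.105,0],[0,0,0]]
    - [0.6,[0,0.14,0],[0,0,0]]
    - [0.6,[0,0.175,0],[0,0,0]]
    - [0.6,[0,0.21,0],[0,0,0]]
    - [0.6,[0,0.245,0],[0,0,0]]
    - [0.6,[0,0.28,0],[0,0,0]]
    - [0.6,[0,0.31,0],[0,0,0]]
    - [0.6,[0,0.33,0],[0,0,0]]
    - [0.6,[0,0.335,0],[0,0,0]]

```text
time: 38.3
tool_pos: [0.5075, -0.1365, 0.2923]
tool_rot: [3.141, 0.002, 0.196]
contact_force: [-1.5, -0.7, -0.6]
opening: 0.0733
```

```bash
python3 look.py 18 150,180 80,120
python3 - <<'E'
from h import *
for n in("side","top"):
    c=dict(np.load(n+"18.npz")); cv2.imwrite(f"pics/{n}18.png",cv2.cvtColor(c["img"],cv2.COLOR_RGB2BGR))
    P=cloud(c)
    for k,(x,y,H) in dict(S=(.477,.331,.189),M=(.587,.16,.217),L=(.62,.305,.245),Q=(.4415,.1955,.217),D=(.51,-.0345,.028),B=(.52,-.22,.055)).items():
        m=(np.hypot(P[...,0]-x,P[...,1]-y)<.03)&(P[...,2]>H-.005)&(P[...,2]<H+.02)
        if m.any(): print(n,k,m.sum(),P[m].mean(0).round(4),P[m][:,2].max().round(4))
E
```

```text
side S 155 [0.4762 0.3325 0.1888] 0.1939
side M 138 [0.5868 0.1619 0.2169] 0.2213
side L 254 [0.6187 0.3074 0.2451] 0.2494
side Q 220 [0.4414 0.1982 0.2169] 0.2208
side D 262 [ 0.51   -0.0329  0.0283] 0.034
side B 59 [ 0.52   -0.2132  0.0542] 0.0586
top S 152 [0.4773 0.3275 0.1884] 0.1933
top M 211 [0.5877 0.1571 0.2168] 0.2209
top L 316 [0.6193 0.3018 0.2446] 0.2486
top Q 305 [0.4424 0.1932 0.2164] 0.2199
top D 407 [ 0.5101 -0.0359  0.028 ] 0.0319
top B 19 [ 0.5059 -0.2196  0.0548] 0.0594
```

View pics/l18.png

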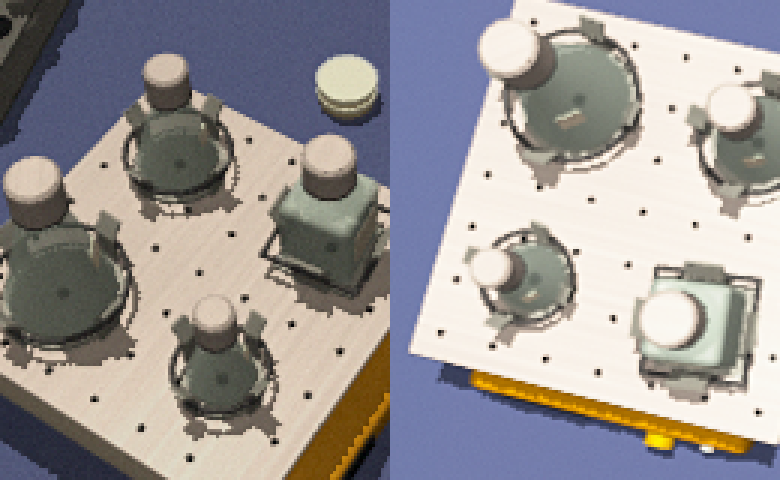

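View pics/side18.png

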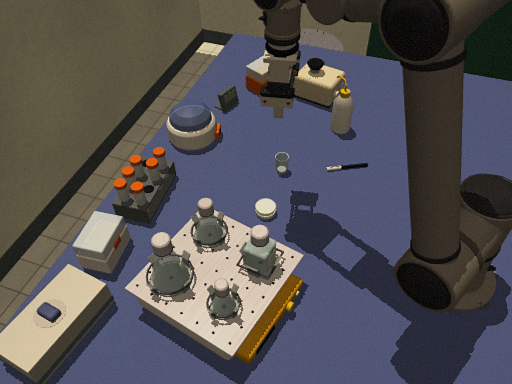

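All four items stand in their clamps with the cap tops at the expected heights. The beaker (282,162) and the dishes (265,208) have not moved. I'll let the arm settle, then hand in.

Request:
jog_arm:
  series:
    - [0.6,[0,0,0],[0,0,0]]
    - [0.6,[0,0,0],[0,0,0]]
    - [0.6,[0,0,0],[0,0,0]]
    - [0.6,[0,0,0],[0,0,0]]

```text
time: 38.73
tool_pos: [0.5079, -0.1318, 0.2941]
tool_rot: [3.14, -0.0, 0.201]
contact_force: [-0.4, 0.1, -0.5]
opening: 0.0732
```

```bash
python3 -c "
from cell import job
print(job.hand_in())"
```

```text
the job is handed in; nothing more can be done
None
```

All three flasks and the square bottle are upright on the floors of their own clamps. I handed the job in at about 39 s of the 112 s allowed; the hand-in gives no verdict.

- **Placing:** I took each piece by its cap and lowered it until a light contact showed, about 2–5 N. Then I opened the gripper and lifted clear. The bottle was turned about 0.2 rad on the way to line up with its clamp.
- **Heights:** In the last pictures the cap tops are within 1 mm of what fully seated glass gives: 189 mm for the small flask, 217 for the medium, 245 for the large and 217 for the bottle.
- **Positions:** The averages of the two cameras put each cap within about 1 mm of its clamp centre. The single views differ from each other by about 5 mm in y. I put this down to part of the cap's side being counted with its top, as happened in the first measurement.
- **Dishes and beaker:** The dishes measured within about 0.5 mm of where they started. I checked the beaker only by eye in the side picture, where it stands in the same place; the gripper partly blocked it in the top view.
- **Bottle alignment:** Its angle to the clamp was judged by eye. It went down with no side force above about 1 N before it reached the floor.

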